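# Fit a twist-lock display light

## Robot

A 6-joint arm with a two-finger parallel gripper is mounted at the origin on a cart in front of the work surface, level with it; the furniture and walls round the work are solid. World frame = base frame: x ahead of the robot, y to its left, z up, the work surface at z = 0. Lengths are in m, angles in degrees, forces in N, time in s.
With the tool pointing down it reaches from about 0.4 to 0.825 m from the base axis. Payload 7 kg.
Tool frame: the origin (TCP) lies on the centre line of the jaws, within the pads' length; the fingertips stand 11 mm ahead of it and the grasp point (between the pads) lies 8 mm behind it; z points along the fingers, y is the line along which they close (so a half turn about z gives the same grasp; the last joint's range is limited). The gripper opens to 88 mm and grips with 3 to 60 N. Pads are 19 mm wide; open, the fingers measure 130 mm over their backs; the gripper's body (78 mm by 193 mm) begins 47 mm behind the grasp point.
Start: joints at [16.507, 20.546, 0.682, 0, -70.136, -16.507], TCP at [0.675, -0, 0.238] pointing down, gripper open.
Joint ranges: [-176.03, 176.03], [-82.01, 121.73], [-58.28, 71.71], [-173.87, 95.51], [-174.79, -0.11], [-173.66, 173.66]. Speed limits (degrees/s): [136.94, 136.94, 172.46, 180, 180, 180].

## Interface

Orientations are given as [roll, pitch, yaw] about the fixed x, y, z axes, in that order (R = Rz(yaw) Ry(pitch) Rx(roll)).
In Python, from plant import r, capture, camera_model, job gives the robot as it stands.
- The arm moves only by the tool drive_tool, never from a script. Its argument "increments" is a list that holds one entry, the list of rows, each a list of 5 numbers: the gripper's target within -1 to 1 (fully open at 1, half-way at 0, shut at -1), then the shift along the tool's x, y, z scaled (see below), then the turn about the tool's z scaled (see below). In form: [[[gripper, tx, ty, tz, roll], ...]]. A call has 1 to 5 rows; each row is the pose to reach, as a shift and turn from the pose commanded when the call began, along the tool's axes at that moment, turning the shorter way round; what a row does not reach only later rows make up. The controller multiplies each number of a shift by 120 mm and each number of a turn by 360 degrees. A row lasts 1/8 s, in which the tool goes at most 62.5 mm and 10.7 degrees, less where a joint would pass 70% of its speed; a pose out of reach is approached as far as the arm can. A call with a number of a shift or a turn outside -1 to 1 is refused whole. A call with a gripper value outside its range is refused whole. The fingers move at their own pace and stop on an object; "squeeze" is the grip in N (left out, the last holds). Time passes only in rows, so rows that repeat a pose let the fingers close. It gives the time, the measured TCP pose, the force, the opening and the grip force at its end, in the units of the state.
- r.get_state(): the state, without advancing time (a new reading comes with each control period).
- capture(name): name is "scene" or "side" or "wrist"; returns the picture (420x560x3 uint8, red, green, blue); there is no depth.
- camera_model(name): a dict with "camera_matrix" (3x3 intrinsics, pixels), "k1" (the pictures are not rectified: a ray, as slopes to the right and down, at radius r is drawn at 1 + k1 r^2 times it, then the intrinsics apply), "rvec" (rotation vector, rad) and "tvec" (3), from world to camera coordinates, as OpenCV has them. Camera axes: x right, y down, z forward; pixel columns grow to the right and rows downward; lengths in m; the calibration is good to about 2 mm. A picture is of the moment at which its call begins: read the wrist's pose just before it. camera_model takes no time and is no camera call; for the wrist camera it gives the pose at the moment of the call.
- job.close_job(): hands the job in; it is judged then, once.
The state is a dict: "time_s": time; "joints": joint angles; "qd": joint speeds; "joint_torque": joint torques, N m; "tcp_pos": TCP position; "eef_rot": TCP orientation; "contact_force": force on the tool from outside, world axes, zero at the start; "moment": the same for the moment, N m; "gripper_width": finger opening in m; "gripper_force": force on a finger pad.
Only numpy, scipy, OpenCV 4.12 (cv2) and the standard library are available. Lean on these libraries where they do the work, as an engineer would, in place of code of your own. Each camera call takes 0.05 s, during which the arm holds its last target. There are 200 camera calls.

## Task

Lift the brass-coloured light straight up out of the charging dock and fit it into the tilted twist-lock holder: push it fully home with its bar in line with the two white entry dots, then turn it clockwise, as seen looking into the socket, until it comes up against its stop with the bar level, in line with the two red marks. Do not force it, leave it there, and do not disturb the two black lights or the brass cup.

Things in the scene. Friction and masses are not known exactly. Their poses are not given: they have to be found in the camera images.
- brass_light: T-shaped cordless light with a brass-coloured bar, about 120 g. Origin: centre of the flange's underside; z up the stem to the bar, y along the bar. Black flange 38 mm diameter, z 0 to 5 mm; above it neck 16 mm diameter to z 27, then the bar; below it the shank to z -34. Same when turned half round. Starts upright in one of the dock's pockets, bar along the dock's y.
- light_bar (a point): Centre of the brass light's bar (light z 38 mm), where to grip: the bar is 18 mm thick (light x), 50 mm long (light y), 22 mm high (z 27 to 49), white diffuser on top; grip its two long upright faces.
- light_lugs (a point): On the brass light's axis at light z -23.5 mm, the middle of two opposite lugs on the shank, along +y and -y, in line with the bar: each 6 mm wide, reaching 14 mm from the axis, z -27 to -20 mm. Shank 16 mm diameter, nose tapered below z -29.
- black_light_a: T-shaped light like brass_light in shape and size, but with a black bar; stays in the dock. Same frame as brass_light.
- black_light_b: T-shaped light like brass_light in shape and size, but with a black bar; stays in the dock. Same frame as brass_light.
- dock: Grey charging dock, fixed, 75 (x) x 176 (y) x 45 mm high. Origin: centre of its underside, z up, y along its length. Three keyed rectangular pockets 38 mm deep, at y = -58, 0, 58 mm, 1.2 mm clear of shank and lugs on each side; the lights' flanges rest on its top.
- socket: Fixed twist-lock socket, black tube 48 mm diameter, leaning 30 degrees from vertical. Origin: centre of its mouth, 105 mm above the table; z along its axis out of the mouth (up and towards the robot), y level. Bore 2 mm wider than the shank all round. Home, the flange rests on the mouth, light origin at this origin. Turning is easy up to a hard stop.
- entry_dot (a point): One of two opposite white dots on the socket's rim, over the two lug slots (12 mm wide, 17 mm deep). The light enters only with its bar along the line of the dots: 60 degrees from socket y, counter-clockwise about socket z. Once home it turns clockwise (negative about socket z) by 60 degrees; the other way is blocked.
- red_mark (a point): One of two opposite red marks on the socket's rim, on the socket's y axis. At the stop the bar lies level in line with them.
- holder: The holder's dark steel foot, 130 (x) x 100 (y) x 12 mm, bolted down, with a bent stem behind the socket. Origin in the centre of its underside, z up; the socket's mouth is at x -20 mm, z 105 mm and leans to this -x.
- brass_cup: Loose brass tea-light cup, 63 mm in diameter, 46 mm high, a bystander. Origin in the centre of its underside.
There are look-alikes about, which are no part of the job. Leave any green look-alike of the holder alone.

How it is judged (in metres and radians):
On the way, in this order (a step that is already met when the one before it is completed fails the run):
1. the brass light is lifted clear out of the dock (z of brass_light in the frame of dock above 0.085 m), for 0.05 s.
2. the brass light is fully home in the socket at the entry dots, not yet turned (bar more than 40 degrees from the red marks) (distance between brass_light and socket below 0.005 m and angle between the z axis of brass_light and the z axis of socket, either way round below 0.12 rad and angle between the y axis of brass_light and the y axis of socket, either way round above 0.7 rad), for 0.05 s.
At the end, for the whole second after the job is handed in: The brass light sits home in the socket (origins within 5 mm, axes within 0.12 rad), its bar within 0.2 rad of the socket's red marks, released and at rest (distance between brass_light and socket below 0.005 m and angle between the z axis of brass_light and the z axis of socket, either way round below 0.12 rad and angle between the y axis of brass_light and the y axis of socket, either way round below 0.2 rad and linear speed of brass_light below 0.02 m/s and angular speed of brass_light below 0.2 rad/s); the robot touches nothing.
It fails at once if a black light is moved more than 15 mm or leans more than 0.3 rad (distance of any of black_light_a, black_light_b from where it was at the start of the episode above 0.015 m or angle between any of black_light_a, black_light_b's own z axis and vertical above 0.3 rad).
It fails at once if the brass cup is moved more than 25 mm (distance of brass_cup from where it was at the start of the episode above 0.025 m).
It fails at once if the light is wrenched against the dock with more than 60 N (contact force between brass_light and dock above 60 N).
It fails at once if the light is forced in the socket with more than 120 N (contact force between brass_light and socket above 120 N).
It also fails if it takes over 51 s, if anything falls off the work surface, if the arm or the gripper's body presses on something with over 40 N, if the wrist force passes 120 N, or if a joint passes its speed limit or range.

## Working session

There is one attempt and no reset: what is moved stays moved. The work goes in short steps, Python scripts to look and compute and a tool call to move; the robot and the scene stay as the last step left them, time stands still between calls to the robot, and variables do not carry over. Pictures are saved under pics/ and viewed, at most 10 in all, crops included, and the job is handed in when it is done.

Besides the shell and the picture viewer there is one more tool, called after "Call:" by a JSON object that holds its "api" and its "payload", one argument or row to a line. drive_tool: Moves the arm, as the interface text tells. Its arguments: {"type":"object","properties":{"increments":{"type":"array"},"squeeze":{"type":"number"}},"required":["increments"]}

```bash
ls; mkdir -p pics; python3 - <<'E'
from plant import r,capture,camera_model,job
import cv2,numpy as np
print(r.get_state()); print([x for x in dir(r) if x[0]!='_'])
a=[]
for n in("scene","side","wrist"):
    m=camera_model(n);print(n,m); p=capture(n)[:,:,::-1]; cv2.imwrite(f"pics/{n}0.png",p);a.append(p)
E
```

```text
pics
{'time_s': 0.0, 'joints': array([ 1.65065087e+01,  2.05913934e+01,  6.33946430e-01, -1.94951540e-02,
       -7.01375719e+01, -1.65062229e+01]), 'qd': array([ 0.06587904,  0.04433825, -0.04718603,  0.08725388,  0.03186347,
       -0.10457197]), 'joint_torque': array([-8.00930356e-04, -5.82726967e+01,  2.93058443e+01,  6.99745238e+00,
        6.93249181e-03, -2.06530804e-04]), 'tcp_pos': array([ 6.74520554e-01, -3.63748786e-05,  2.36626439e-01]), 'eef_rot': array([ 1.79903690e+02, -9.42778948e-03, -9.00063453e+01]), 'contact_force': array([-0.64577351,  0.21546236,  0.2906359 ]), 'moment': array([ 0.01405783, -0.01880365, -0.01024166]), 'gripper_force': 0.0, 'gripper_width': 0.08753657072695667}
['Unreachable', 'get_state']
scene {'camera_matrix': array([[461.59049821,   0.        , 285.27999982],
       [  0.        , 461.59049821, 208.67961704],
       [  0.        ,   0.        ,   1.        ]]), 'k1': -0.003965655171532865, 'rvec': array([ 2.31280775, -0.53491907,  0.2109746 ]), 'tvec': array([-0.45571032,  0.28393544,  0.95792425])}
side {'camera_matrix': array([[408.75493408,   0.        , 279.6273163 ],
       [  0.        , 408.75493408, 209.46614831],
       [  0.        ,   0.        ,   1.        ]]), 'k1': -0.01200302603094483, 'rvec': array([ 2.26887225, -0.29458152,  0.10401282]), 'tvec': array([-0.51238794,  0.20153603,  1.01071783])}
wrist {'camera_matrix': array([[299.51385789,   0.        , 282.74004843],
       [  0.        , 299.51385789, 207.18144095],
       [  0.        ,   0.        ,   1.        ]]), 'k1': -0.003785609711004239, 'rvec': array([4.67525476e-04, 3.11035576e+00, 4.29029329e-01]), 'tvec': array([ 0.67553903, -0.03426252,  0.39091998])}
```

View pics/scene0.png

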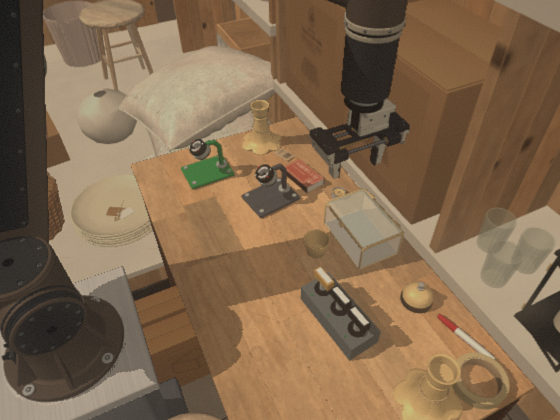

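View pics/side0.png

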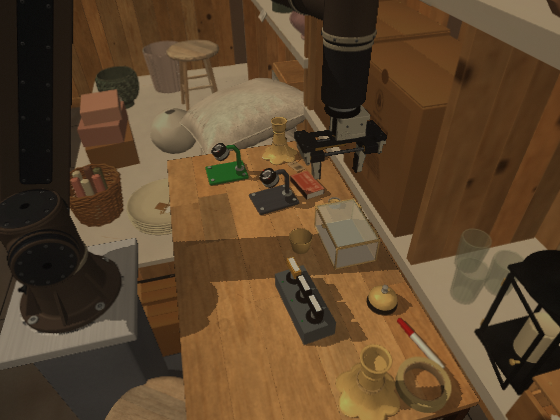

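```bash
cat > h.py <<'E'
import cv2,numpy as np
from plant import r,capture,camera_model,job
def ray(m,u,v):
    K=m["camera_matrix"];R=cv2.Rodrigues(m["rvec"])[0];t=m["tvec"]
    d=np.array([m["k1"],0,0,0,0.])
    p=cv2.undistortPoints(np.array([[[u,v]]],float),K,d)[0,0]
    return -R.T@t, R.T@np.array([p[0],p[1],1])
def onz(m,u,v,z):
    o,d=ray(m,u,v); return o+d*(z-o[2])/d[2]
def tri(*rays):
    A=0;b=0
    for o,d in rays:
        d=d/np.linalg.norm(d);P=np.eye(3)-np.outer(d,d);A=A+P;b=b+P@o
    x=np.linalg.solve(A,b); return x,[np.linalg.norm((np.eye(3)-np.outer(d,d)/(d@d))@(x-o)) for o,d in rays]
def proj(m,X):
    return cv2.projectPoints(np.array(X,float).reshape(-1,1,3),m["rvec"],m["tvec"],m["camera_matrix"],np.array([m["k1"],0,0,0,0.]))[0][:,0]
E
python3 - <<'E'
from h import *
s=cv2.imread("pics/scene0.png");d=cv2.imread("pics/side0.png");w=cv2.imread("pics/wrist0.png")
c=lambda im,x,y:cv2.resize(im[y:y+75,x:x+100],(400,300),interpolation=cv2.INTER_CUBIC)
cv2.imwrite("pics/m1.png",np.vstack([np.hstack([c(s,295,262),c(s,225,150)]),np.hstack([c(d,262,253),c(d,235,155)])]))
m=camera_model("scene")
for p in[(325,275),(341,295),(359,320)]:print(onz(m,*p,.094))
for p in[(263,174),(198,149)]:print(onz(m,*p,.105))
E
```

```text
[ 0.53237914 -0.13827515  0.094     ]
[ 0.53696544 -0.19572796  0.094     ]
[ 0.53879467 -0.26026238  0.094     ]
[0.54149168 0.20004429 0.105     ]
[0.42556488 0.37160643 0.105     ]
```

View pics/m1.png

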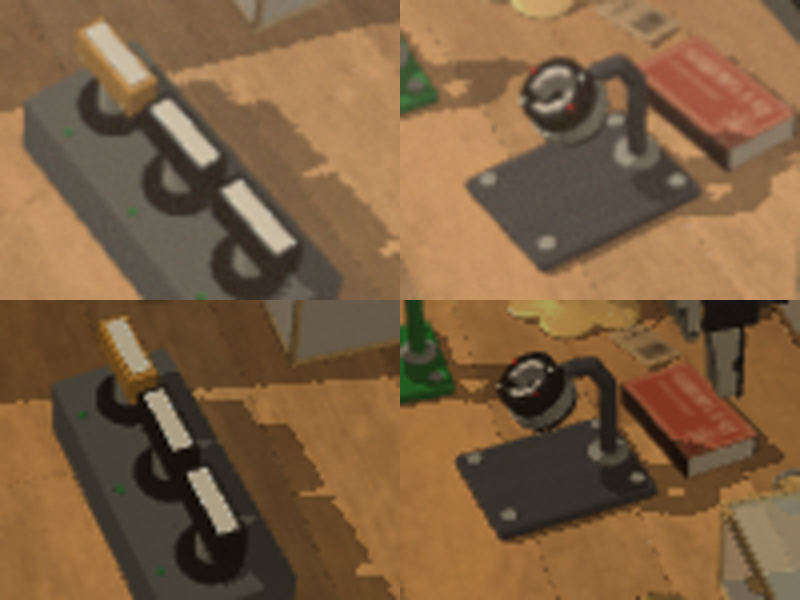

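View pics/wrist0.png

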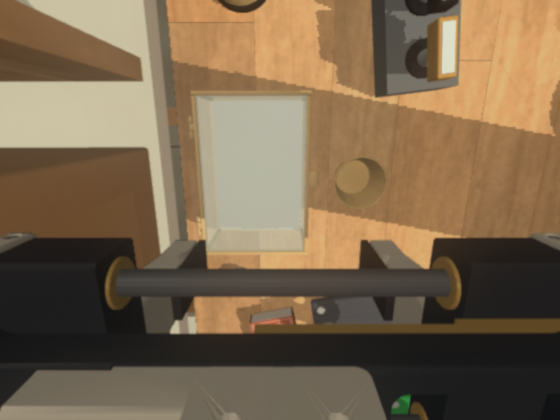

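```bash
python3 - <<'E'
from h import *
m=camera_model("scene");n=camera_model("side");w=camera_model("wrist")
L,B,R=[onz(m,*p,.012) for p in[(241.75,195.75),(260.75,217),(300,198)]]
print("scene foot",L,B,R,np.linalg.norm(L-B),np.linalg.norm(R-B))
a=lambda x,y:(235+(x-400)/4,155+(y-300)/4)
L,B,R=[onz(n,*a(*p),.012) for p in[(458,462),(500,537),(655,492)]]
print("side foot",L,B,R,np.linalg.norm(L-B),np.linalg.norm(R-B))
print("mouth",tri(ray(m,225+157/4,150+94/4),ray(n,*a(533,384))))
print("bar top",tri(ray(m,295+112/4,262+53/4),ray(n,262+130/4,253+43/4)))
print("cabinet/ledge", onz(w,165,150,0),onz(w,150,150,0),onz(w,165,150,.1))
# brass diffuser in wrist
im=cv2.imread("pics/wrist0.png")[:100,420:480].astype(int)
mk=((im.min(2)>150)).astype(np.uint8)
c=max(cv2.findContours(mk,0,2)[0],key=cv2.contourArea)+[[420,0]]
rr=cv2.minAreaRect(c);print(rr,onz(w,*rr[0],.094)); b=[onz(w,*p,.094) for p in cv2.boxPoints(rr)];print(b)
E
```

```text
scene foot [0.49331433 0.24283223 0.012     ] [0.50750615 0.1471899  0.012     ] [0.63101083 0.16511123 0.012     ] 0.0966895214235152 0.12479815580328013
side foot [0.49262129 0.23469386 0.012     ] [0.50554156 0.14079272 0.012     ] [0.62856165 0.15912895 0.012     ] 0.09478584935210103 0.12437909428424217
mouth (array([0.55178053, 0.21798852, 0.08737097]), [np.float64(0.0010790012962829318), np.float64(0.0010790012962827117)])
bar top (array([ 0.53352738, -0.12916397,  0.0817073 ]), [np.float64(0.00024206253273678294), np.float64(0.0002420625327366989)])
cabinet/ledge [ 0.82467904 -0.04000394  0.        ] [ 0.84367631 -0.04001846  0.        ] [ 0.78608045 -0.04855538  0.1       ]
((448.5, 46.5), (53.0, 13.0), 90.0) [ 0.53029129 -0.1376456   0.094     ]
[array([ 0.53893232, -0.15823132,  0.094     ]), array([ 0.5277275, -0.1582624,  0.094    ]), array([ 0.52126271, -0.1161646 ,  0.094     ]), array([ 0.5329581, -0.1161418,  0.094    ])]
```

Call:
{"api": "drive_tool", "payload": {
  "increments": [
    [[1,0,0.3,-0.6,0],[1,0,0.6,-1,0],[1,0,0.6,-1,0]]
  ]
}}

```text
time_s: 0.52
tcp_pos: [0.6027, -0.0002, 0.3624]
eef_rot: [-179.6, 0.1, -90.0]
contact_force: [0.9, 0.6, -0.1]
gripper_width: 0.0875
gripper_force: 0.0
```

Call:
{"api": "drive_tool", "payload": {
  "increments": [
    [[1,0,0,-0.5,0],[1,0,0,-1,0],[1,0,0,-1,0]]
  ]
}}

```text
time_s: 0.9
tcp_pos: [0.6041, -0.0003, 0.4824]
eef_rot: [-179.6, 0.1, -90.0]
contact_force: [0.7, 0.2, -0.5]
gripper_width: 0.0877
gripper_force: 0.0
```

Call:
{"api": "drive_tool", "payload": {
  "increments": [
    [[1,0,0,-0.5,0],[1,0,0,-1,0],[1,0,0,-1,0]]
  ]
}}

```text
time_s: 1.27
tcp_pos: [0.6038, -0.0003, 0.6015]
eef_rot: [-179.6, 0.1, -90.0]
contact_force: [-0.9, -0.2, -1.1]
gripper_width: 0.0878
gripper_force: 0.0
```

Call:
{"api": "drive_tool", "payload": {
  "increments": [
    [[1,0,0,-0.5,0],[1,0,0,-1,0],[1,0,0,-1,0]]
  ]
}}

```text
time_s: 1.65
tcp_pos: [0.6017, -0.0003, 0.7153]
eef_rot: [179.9, -0.1, -90.0]
contact_force: [-0.9, -11.1, 25.7]
gripper_width: 0.0877
gripper_force: 0.0
```

Call:
{"api": "drive_tool", "payload": {
  "increments": [
    [[1,0,0,0.1,0]]
  ]
}}

```text
time_s: 1.78
tcp_pos: [0.6043, 0.001, 0.7003]
eef_rot: [179.7, -0.1, -90.0]
contact_force: [1.0, 0.7, -0.7]
gripper_width: 0.0878
gripper_force: 0.0
```

```bash
python3 - <<'E'
from h import *
s=r.get_state();print(s["joints"],s["joint_torque"],s["contact_force"])
cv2.imwrite("pics/s1.png",capture("scene")[:,:,::-1])
E
```

```text
[ 1.86077823e+01  2.28795785e+01  6.55552163e+01  1.20831396e-02
 -1.32944017e+02 -1.85670026e+01] [-5.18327393e-01 -5.51346874e+01  2.76345527e+01  6.04247510e+00
 -1.95053324e+00 -9.27203422e-03] [ 1.01065914  0.71567417 -0.66216087]
```

View pics/s1.png

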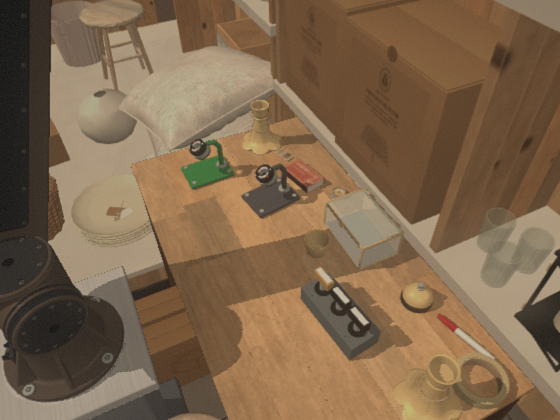

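Call:
{"api": "drive_tool", "payload": {
  "increments": [
    [[1,0,0,-0.3,0],[1,0,0,-0.6,0],[1,0,0,-0.9,0],[1,0,0,-0.9,0],[1,0,0,-0.9,0]]
  ]
}}

```text
time_s: 2.45
tcp_pos: [0.5643, 0.0, 0.7502]
eef_rot: [-177.7, -0.5, -90.0]
contact_force: [-0.9, 0.5, -0.1]
gripper_width: 0.0877
gripper_force: 0.0
```

```bash
python3 - <<'E'
from h import *
s=r.get_state();print(s["joints"],s["contact_force"],s["qd"])
E
```

```text
[  20.72307107   21.65460986   71.63405028    1.86277954 -138.01535661
  -19.28470377] [-0.88284688  0.53677489 -0.08360679] [-0.09273859  0.99504201 -0.54019889 -0.08969589 -0.09707501  0.07894922]
```

Call:
{"api": "drive_tool", "payload": {
  "increments": [
    [[1,0,-0.5,-0.5,0],[1,0,-1,-1,0],[1,0,-1,-1,0],[1,0,-1,-1,0],[1,0,-1,-1,0]]
  ]
}}

```text
time_s: 3.08
tcp_pos: [0.5952, 0.0006, 0.742]
eef_rot: [-175.5, -1.0, -90.0]
contact_force: [-0.1, 0.7, -0.2]
gripper_width: 0.0876
gripper_force: 0.0
```

```bash
python3 - <<'E'
from h import *
s=r.get_state();print(s["joints"],s["contact_force"],s["qd"])
E
```

```text
[  20.46457583   23.061308     71.6598611     3.53603021 -134.71341818
  -17.89889217] [-0.14214567  0.69125739 -0.18735999] [-0.40152408  0.28915389  0.10032629  0.08507433  0.61672481  0.25691694]
```

Call:
{"api": "drive_tool", "payload": {
  "increments": [
    [[1,0,0,0.5,0],[1,0,0,0.8,0],[1,0,0,0.8,0]]
  ]
}}

```text
time_s: 3.45
tcp_pos: [0.6, -0.001, 0.6378]
eef_rot: [-176.6, -1.3, -89.9]
contact_force: [1.3, 0.5, 0.4]
gripper_width: 0.0876
gripper_force: 0.0
```

Call:
{"api": "drive_tool", "payload": {
  "increments": [
    [[1,0.4,0.4,0.4,0],[1,0.8,0.8,0.8,0],[1,1,1,1,0]]
  ]
}}

```text
time_s: 3.82
tcp_pos: [0.5046, -0.1121, 0.5382]
eef_rot: [-174.9, -1.0, -90.0]
contact_force: [0.2, -1.1, 0.5]
gripper_width: 0.0877
gripper_force: 0.0
```

Call:
{"api": "drive_tool", "payload": {
  "increments": [
    [[1,0,0.4,0.4,0],[1,0,0.8,0.8,0],[1,0,1,1,0]]
  ]
}}

```text
time_s: 4.2
tcp_pos: [0.3952, -0.1131, 0.4089]
eef_rot: [-175.0, -0.9, -90.1]
contact_force: [0.7, 0.7, 1.6]
gripper_width: 0.0879
gripper_force: 0.0
```

Call:
{"api": "drive_tool", "payload": {
  "increments": [
    [[1,0,0.5,0,0],[1,0,1,0,0]]
  ]
}}

```text
time_s: 4.45
tcp_pos: [0.2753, -0.113, 0.4007]
eef_rot: [-175.0, -0.9, -90.1]
contact_force: [-1.0, 1.8, 2.2]
gripper_width: 0.0873
gripper_force: 0.0
```

Call:
{"api": "drive_tool", "payload": {
  "increments": [
    [[1,0,0.5,0,0]]
  ]
}}

```text
time_s: 4.58
tcp_pos: [0.2144, -0.1135, 0.3964]
eef_rot: [-175.0, -0.8, -90.3]
contact_force: [-2.8, 4.0, 1.9]
gripper_width: 0.0874
gripper_force: 0.0
```

```bash
python3 - <<'E'
from h import *
s=r.get_state();print(s["joints"],s["contact_force"],s["eef_rot"])
E
```

```text
[ 33.67858765 -37.26379884 -28.1899988    3.42972424 -95.35478603
 -33.56428246] [-2.82381601  3.95038445  1.86555019] [-175.0172985    -0.76052221  -90.34984626]
```

Call:
{"api": "drive_tool", "payload": {
  "increments": [
    [[1,0,-0.2,0.4,0],[1,0,-0.4,0.8,0],[1,0,-0.4,1,0]]
  ]
}}

```text
time_s: 4.95
tcp_pos: [0.2759, -0.1135, 0.2794]
eef_rot: [-174.9, -0.8, -89.9]
contact_force: [-0.6, -0.7, -0.6]
gripper_width: 0.0875
gripper_force: 0.0
```

```bash
python3 - <<'E'
from h import *
s=r.get_state();print(s["joints"],s["contact_force"],s["eef_rot"])
E
```

```text
[ 21.97374282 -26.62987836 -39.17108334   2.76897091 -73.0155237
 -22.56906887] [-0.56560402 -0.68756751 -0.62111847] [-174.87443755   -0.79867898  -89.92482981]
```

Call:
{"api": "drive_tool", "payload": {
  "increments": [
    [[1,0,0.1,0.3,0]]
  ]
}}

```text
time_s: 5.08
tcp_pos: [0.268, -0.1141, 0.2435]
eef_rot: [-174.9, -0.8, -90.0]
contact_force: [-0.5, 0.6, -0.3]
gripper_width: 0.0874
gripper_force: 0.0
```

```bash
python3 - <<'E'
from h import *
s=r.get_state();print(s["joints"],s["contact_force"],s["eef_rot"],s["tcp_pos"])
E
```

```text
[ 22.85726039 -26.8389833  -43.90809857   2.968832   -68.54906182
 -23.82681516] [-0.47766491  0.5595385  -0.29182497] [-174.86673557   -0.83748659  -90.02689833] [ 0.26802032 -0.1140854   0.24348314]
```

Call:
{"api": "drive_tool", "payload": {
  "increments": [
    [[1,0,0.1,0.4,0],[1,0,0.2,0.7,0]]
  ]
}}

```text
time_s: 5.32
tcp_pos: [0.2504, -0.1151, 0.156]
eef_rot: [-175.0, -0.8, -90.0]
contact_force: [0.0, 0.0, 0.1]
gripper_width: 0.0875
gripper_force: 0.0
```

Call:
{"api": "drive_tool", "payload": {
  "increments": [
    [[1,0,0.4,0.1,0]]
  ]
}}

```text
time_s: 5.45
tcp_pos: [0.2088, -0.1207, 0.1511]
eef_rot: [-176.0, -0.4, -90.0]
contact_force: [-1.4, -0.1, 1.8]
gripper_width: 0.0872
gripper_force: 0.0
```

```bash
python3 - <<'E'
from h import *
s=r.get_state();print(s["joints"],s["contact_force"],s["eef_rot"],s["tcp_pos"])
E
```

```text
[ 28.61517072 -31.86732384 -57.45824782   2.56017601 -61.11070263
 -29.8021751 ] [-1.43346035 -0.06379632  1.77990261] [-176.0105228    -0.37696056  -90.02764879] [ 0.20877787 -0.12071986  0.15105717]
```

Call:
{"api": "drive_tool", "payload": {
  "increments": [
    [[1,0,0.3,0.4,0]]
  ]
}}

```text
time_s: 5.58
tcp_pos: [0.2001, -0.1331, 0.1346]
eef_rot: [-175.5, 2.0, -88.6]
contact_force: [1.9, 0.4, 0.5]
gripper_width: 0.0879
gripper_force: 0.0
```

Call:
{"api": "drive_tool", "payload": {
  "increments": [
    [[1,0,0.3,0.4,0]]
  ]
}}

```text
time_s: 5.7
tcp_pos: [0.1839, -0.1547, 0.1081]
eef_rot: [-177.1, 3.6, -89.1]
contact_force: [1.5, 0.7, 0.1]
gripper_width: 0.0874
gripper_force: 0.0
```

```bash
python3 - <<'E'
from h import *
s=r.get_state();print(s["joints"],s["contact_force"],s["eef_rot"],s["tcp_pos"])
E
```

```text
[  4.72956312 -20.84378097 -57.24786609  -4.44129904 -50.51592795
  -1.22134089] [1.50891861 0.7021645  0.05631937] [-177.07919811    3.63637789  -89.13179653] [ 0.18385617 -0.15465446  0.10811186]
```

Call:
{"api": "drive_tool", "payload": {
  "increments": [
    [[1,0,-0.4,-0.5,0],[1,0,-0.8,-0.9,0],[1,0,-1,-1,0]]
  ]
}}

```text
time_s: 6.08
tcp_pos: [0.2985, -0.1641, 0.233]
eef_rot: [-177.6, 3.5, -89.7]
contact_force: [-0.0, 0.2, -0.6]
gripper_width: 0.0871
gripper_force: 0.0
```

Call:
{"api": "drive_tool", "payload": {
  "increments": [
    [[1,0,-0.5,0,0],[1,0,-1,0,0],[1,0,-1,-0.2,0]]
  ]
}}

```text
time_s: 6.45
tcp_pos: [0.4179, -0.1644, 0.2546]
eef_rot: [-178.3, 3.5, -89.7]
contact_force: [-1.3, 0.4, -0.4]
gripper_width: 0.0876
gripper_force: 0.0
```

Call:
{"api": "drive_tool", "payload": {
  "increments": [
    [[1,-0.2,-0.5,0,0],[1,-0.5,-0.9,0,0],[1,-0.5,-0.9,0,0]]
  ]
}}

```text
time_s: 6.82
tcp_pos: [0.5256, -0.1018, 0.2635]
eef_rot: [-177.8, 3.6, -89.6]
contact_force: [-0.2, -0.5, 0.3]
gripper_width: 0.0878
gripper_force: 0.0
```

```bash
python3 - <<'E'
from h import *
s=r.get_state();print(s["joints"],s["contact_force"],s["eef_rot"],s["tcp_pos"])
w=camera_model("wrist");p=capture("wrist")[:,:,::-1];cv2.imwrite("pics/w1.png",p)
import pickle;pickle.dump((w,s),open("w1.pkl","wb"))
print(proj(w,[[.53,-.138,.094],[.537,-.196,.094]]))
E
```

```text
[  7.6270874    5.5951775  -14.18152404  -3.51659333 -67.6766097
  -5.98698345] [-0.15706627 -0.54070171  0.30694473] [-177.84668095    3.55285675  -89.55686315] [ 0.5256113  -0.10175116  0.26352468]
[[286.12440698 149.17771964]
 [279.47202241  88.98960303]]
```

View pics/w1.png

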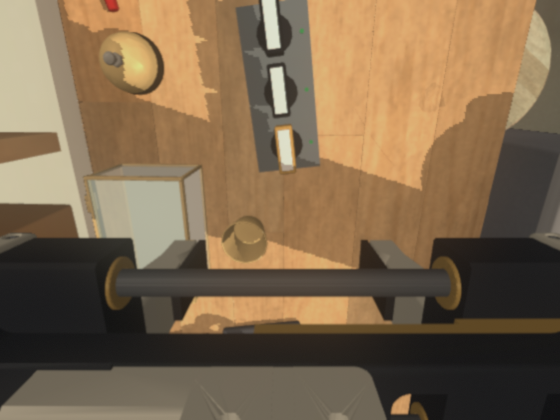

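```bash
python3 - <<'E'
from h import *
import pickle
w,s=pickle.load(open("w1.pkl","rb"));im=cv2.imread("pics/w1.png").astype(int)
mk=(im.min(2)>150).astype(np.uint8);mk[:,:250]=0;mk[:,310:]=0;mk[180:]=0
for c in cv2.findContours(mk,0,2)[0]:
    if cv2.contourArea(c)<100:continue
    rr=cv2.minAreaRect(c);b=np.array([onz(w,*p,.094) for p in cv2.boxPoints(rr)])
    e=max([b[1]-b[0],b[2]-b[1]],key=np.linalg.norm)
    print(rr,onz(w,*rr[0],.094),np.linalg.norm(e),np.degrees(np.arctan2(e[1],e[0])))
print("cup",onz(w,250,232,.046),onz(w,243,250,0))
E
```

```text
((284.68292236328125, 147.1463623046875), (34.89636993408203, 11.264016151428223), 83.6598129272461) [ 0.53150806 -0.14006563  0.094     ] 0.03564366488068302 97.18895499910114
((278.2525939941406, 90.1467514038086), (45.80176544189453, 11.917806625366211), 83.2901611328125) [ 0.53818622 -0.19494565  0.094     ] 0.04158995853670474 97.59462473444601
((270.57672119140625, 23.728769302368164), (48.99248123168945, 12.928571701049805), 83.9909896850586) [ 0.54523109 -0.2514875   0.094     ] 0.03912857200932818 96.82886420668774
cup [ 0.57787176 -0.0220749   0.046     ] [0.59661952 0.02870791 0.        ]
```

```bash
cat >> h.py <<'E'
from scipy.spatial.transform import Rotation as Ro
def plan(g=None,tcp=None):
    s=r.get_state();R=Ro.from_euler("xyz",s["eef_rot"],degrees=True).as_matrix()
    t=np.array(tcp) if tcp is not None else np.array(g)+.008*R[:,2]
    print("shift",np.round(R.T@(t-s["tcp_pos"])/.12,3),"R",np.round(R,3).tolist(),s["contact_force"])
E
python3 - <<'E'
from h import *
plan(g=[.531,-.138,.16]);plan(g=[.531,-.138,.083])
E
```

```text
shift [ 0.348 -0.031  0.906] R [[0.007, -0.999, 0.036], [-0.998, -0.005, 0.062], [-0.062, -0.036, -0.997]] [-0.81135797  1.16443723 -0.11067841]
shift [ 0.387 -0.008  1.546] R [[0.007, -0.999, 0.036], [-0.998, -0.005, 0.062], [-0.062, -0.036, -0.997]] [-0.81135797  1.16443723 -0.11067841]
```

Call:
{"api": "drive_tool", "payload": {
  "increments": [
    [[1,0.2,-0.02,0.4,-0.02],[1,0.35,-0.03,0.8,-0.02],[1,0.35,-0.03,0.9,-0.02]]
  ]
}}

```text
time_s: 7.25
tcp_pos: [0.525, -0.1404, 0.148]
eef_rot: [-177.9, 3.3, -82.7]
contact_force: [0.2, -0.4, 0.7]
gripper_width: 0.0872
gripper_force: 0.0
```

```bash
python3 - <<'E'
from h import *
print(r.get_state()["tcp_pos"],r.get_state()["eef_rot"])
plan(g=[.531,-.138,.083])
w=camera_model("wrist");p=capture("wrist")[:,:,::-1].copy();cv2.imwrite("pics/w2.png",p)
im=p.astype(int);mk=(im.min(2)>140).astype(np.uint8);mk[320:]=0;mk[:,:220]=0;mk[:,360:]=0
for c in cv2.findContours(mk,0,2)[0]:
    if cv2.contourArea(c)<150:continue
    rr=cv2.minAreaRect(c);b=np.array([onz(w,*q,.094) for q in cv2.boxPoints(rr)])
    e=max([b[1]-b[0],b[2]-b[1]],key=np.linalg.norm)
    print(rr,onz(w,*rr[0],.094),np.linalg.norm(e),np.degrees(np.arctan2(e[1],e[0])))
E
```

```text
[ 0.52497001 -0.14035201  0.14799368] [-177.91242247    3.32035961  -82.66059119]
shift [ 0.018 -0.033  0.61 ] R [[0.128, -0.991, 0.029], [-0.99, -0.126, 0.062], [-0.058, -0.036, -0.998]] [ 0.16208664 -0.38281987  0.72080084]
((278.5, 228.5), (53.0, 17.0), 90.0) [ 0.53095076 -0.13681604  0.094     ] 0.04106245923710176 97.49059669045553
((278.0, 144.0), (62.0, 18.0), 90.0) [ 0.53848798 -0.19587595  0.094     ] 0.03973773990918276 97.4889131499201
((278.0, 44.5), (79.0, 20.0), 90.0) [ 0.54544723 -0.25312668  0.094     ] 0.04144758622355633 97.54828190138402
```

Call:
{"api": "drive_tool", "payload": {
  "increments": [
    [[1,0.01,-0.03,0.2,0],[1,0.015,-0.03,0.45,0],[1,0.015,-0.03,0.61,0],[1,0.015,-0.03,0.61,0]]
  ]
}}

```text
time_s: 7.8
tcp_pos: [0.5309, -0.1358, 0.0764]
eef_rot: [-177.8, 3.3, -82.5]
contact_force: [0.4, -0.1, 0.6]
gripper_width: 0.0875
gripper_force: 0.0
```

```bash
python3 - <<'E'
from h import *
plan(g=[.531,-.1375,.083])
E
```

```text
shift [ 0.011 -0.001  0.011] R [[0.13, -0.991, 0.03], [-0.99, -0.128, 0.062], [-0.057, -0.038, -0.998]] [ 0.35170872 -0.11215064  0.56465634]
```

Call:
{"api": "drive_tool", "payload": {
  "increments": [
    [[-1,0.01,0,0.01,0],[-1,0.01,0,0.01,0],[-1,0.01,0,0.01,0],[-1,0.01,0,0.01,0],[-1,0.01,0,0.01,0]]
  ],
  "squeeze": 20
}}

```text
time_s: 8.43
tcp_pos: [0.5289, -0.1374, 0.0736]
eef_rot: [-177.9, 3.3, -82.6]
contact_force: [0.0, -0.1, 0.3]
gripper_width: 0.0431
gripper_force: 0.0
```

Call:
{"api": "drive_tool", "payload": {
  "increments": [
    [[-1,0,0,0,0],[-1,0,0,0,0],[-1,0,0,0,0],[-1,0,0,0,0],[-1,0,0,0,0]]
  ]
}}

```text
time_s: 9.05
tcp_pos: [0.529, -0.1374, 0.0735]
eef_rot: [-177.9, 3.3, -82.6]
contact_force: [-0.2, 1.1, -0.1]
gripper_width: 0.0177
gripper_force: 20.0
```

Call:
{"api": "drive_tool", "payload": {
  "increments": [
    [[-1,-0.006,-0.004,-0.1,0],[-1,-0.014,-0.01,-0.25,0],[-1,-0.028,-0.019,-0.5,0],[-1,-0.056,-0.037,-0.97,0],[-1,-0.056,-0.037,-0.97,0]]
  ]
}}

```text
time_s: 9.68
tcp_pos: [0.5318, -0.1377, 0.1956]
eef_rot: [-177.4, 3.2, -82.5]
contact_force: [0.1, 0.2, -0.5]
gripper_width: 0.0181
gripper_force: 20.0
```

Call:
{"api": "drive_tool", "payload": {
  "increments": [
    [[-1,0,0,-0.5,0],[-1,0,0,-1,0],[-1,0,0,-1,0]]
  ]
}}

```text
time_s: 10.05
tcp_pos: [0.5275, -0.1454, 0.3154]
eef_rot: [-177.4, 3.2, -82.5]
contact_force: [-0.1, -0.3, -2.0]
gripper_width: 0.0177
gripper_force: 20.0
```

```bash
python3 - <<'E'
from h import *
s=r.get_state();print(s["joints"],s["gripper_width"])
cv2.imwrite("pics/s2.png",capture("scene")[:,:,::-1])
im=cv2.imread("pics/s2.png")
cv2.imwrite("pics/s2c.png",cv2.resize(im[90:370,210:450],None,fx=2,fy=2))
E
```

```text
[  2.65387923   5.38977488  -7.66951339  -3.518954   -74.65619356
   5.60593938] 0.01770225521851767
```

View pics/s2c.png

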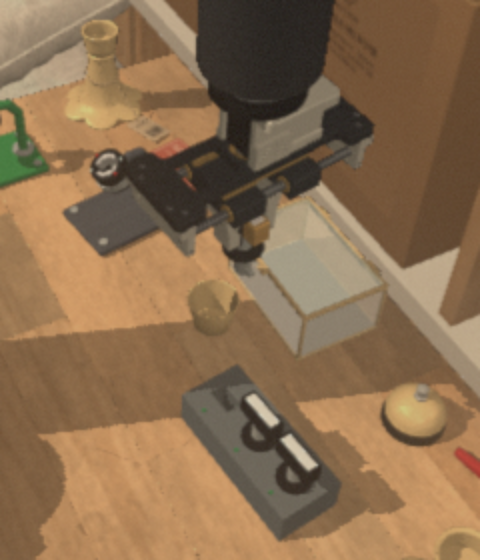

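Call:
{"api": "drive_tool", "payload": {
  "increments": [
    [[-1,-0.1,-0.2,-0.5,0],[-1,-0.2,-0.3,-1,0],[-1,-0.2,-0.3,-1,0]]
  ]
}}

```text
time_s: 10.48
tcp_pos: [0.5564, -0.1236, 0.4356]
eef_rot: [-177.6, 3.3, -82.5]
contact_force: [-0.1, 0.2, -2.1]
gripper_width: 0.0178
gripper_force: 20.0
```

Call:
{"api": "drive_tool", "payload": {
  "increments": [
    [[-1,-0.1,-0.2,-0.5,0],[-1,-0.2,-0.3,-1,0]]
  ]
}}

```text
time_s: 10.72
tcp_pos: [0.5837, -0.103, 0.55]
eef_rot: [-178.3, 3.4, -82.6]
contact_force: [2.0, 0.1, -0.1]
gripper_width: 0.0178
gripper_force: 20.0
```

Call:
{"api": "drive_tool", "payload": {
  "increments": [
    [[-1,-0.1,-0.1,-0.5,0],[-1,-0.2,-0.2,-1,0],[-1,-0.2,-0.2,-1,0]]
  ]
}}

```text
time_s: 11.1
tcp_pos: [0.6027, -0.0835, 0.6758]
eef_rot: [-177.7, 3.3, -82.5]
contact_force: [-0.0, 0.2, -2.5]
gripper_width: 0.0182
gripper_force: 20.0
```

Call:
{"api": "drive_tool", "payload": {
  "increments": [
    [[-1,0,-0.35,-0.35,0]]
  ]
}}

```text
time_s: 11.22
tcp_pos: [0.6275, -0.0792, 0.696]
eef_rot: [-177.7, 3.0, -82.6]
contact_force: [2.4, 0.5, 1.6]
gripper_width: 0.0179
gripper_force: 20.0
```

Call:
{"api": "drive_tool", "payload": {
  "increments": [
    [[-1,0,-0.35,-0.35,0]]
  ]
}}

```text
time_s: 11.35
tcp_pos: [0.6449, -0.0709, 0.6949]
eef_rot: [-176.2, 2.3, -82.6]
contact_force: [1.0, 1.1, -3.4]
gripper_width: 0.0176
gripper_force: 20.0
```

```bash
python3 - <<'E'
from h import *
s=r.get_state();print(s["joints"],s["gripper_width"])
E
```

```text
[   9.63061234   26.1734904    71.36114646   -2.85929373 -131.24056991
   -4.27245609] 0.017595962019882828
```

Call:
{"api": "drive_tool", "payload": {
  "increments": [
    [[-1,0,-0.35,-0.4,0]]
  ]
}}

```text
time_s: 11.48
tcp_pos: [0.6497, -0.0643, 0.7076]
eef_rot: [-173.5, 1.5, -82.7]
contact_force: [-0.8, 0.8, 0.1]
gripper_width: 0.0177
gripper_force: 20.0
```

Call:
{"api": "drive_tool", "payload": {
  "increments": [
    [[-1,0,-0.35,-0.4,0]]
  ]
}}

```text
time_s: 11.6
tcp_pos: [0.6532, -0.0578, 0.72]
eef_rot: [-171.1, 0.7, -82.8]
contact_force: [-0.5, 0.2, -0.2]
gripper_width: 0.0177
gripper_force: 20.0
```

Call:
{"api": "drive_tool", "payload": {
  "increments": [
    [[-1,0,-0.35,-0.4,0]]
  ]
}}

```text
time_s: 11.72
tcp_pos: [0.6575, -0.0508, 0.7304]
eef_rot: [-169.0, -0.0, -82.9]
contact_force: [-0.1, 0.1, -1.5]
gripper_width: 0.018
gripper_force: 20.0
```

Call:
{"api": "drive_tool", "payload": {
  "increments": [
    [[-1,0,-0.8,-0.8,0],[-1,0,-0.8,-0.8,0]]
  ]
}}

```text
time_s: 11.98
tcp_pos: [0.667, -0.0386, 0.7396]
eef_rot: [-166.7, -0.8, -83.1]
contact_force: [0.7, 0.6, -1.1]
gripper_width: 0.018
gripper_force: 20.0
```

```bash
python3 - <<'E'
from h import *
s=r.get_state();print(s["joints"],s["gripper_width"])
E
```

```text
[  14.85349247   24.16369843   71.66970722    3.16585874 -124.35437261
   -5.73635589] 0.01797817448563494
```

Call:
{"api": "drive_tool", "payload": {
  "increments": [
    [[-1,0.35,-0.25,-0.35,0]]
  ]
}}

```text
time_s: 12.1
tcp_pos: [0.6688, -0.0694, 0.745]
eef_rot: [-165.2, -1.5, -83.0]
contact_force: [0.7, -1.1, -1.5]
gripper_width: 0.018
gripper_force: 20.0
```

Call:
{"api": "drive_tool", "payload": {
  "increments": [
    [[-1,0.35,-0.25,-0.35,0]]
  ]
}}

```text
time_s: 12.22
tcp_pos: [0.6666, -0.1027, 0.7553]
eef_rot: [-163.2, -2.3, -83.4]
contact_force: [-0.8, -0.0, -1.2]
gripper_width: 0.0177
gripper_force: 20.0
```

Call:
{"api": "drive_tool", "payload": {
  "increments": [
    [[-1,0.35,-0.25,-0.35,0]]
  ]
}}

```text
time_s: 12.35
tcp_pos: [0.6636, -0.1327, 0.7653]
eef_rot: [-161.3, -3.1, -83.7]
contact_force: [-0.4, -0.0, -1.1]
gripper_width: 0.0177
gripper_force: 20.0
```

```bash
python3 - <<'E'
from h import *
s=r.get_state();print(s["joints"],s["gripper_width"])
E
```

```text
[   6.92407494   22.57174619   71.62207529    3.68578304 -120.33377378
    2.23246777] 0.017665124695859666
```

```bash
cat >> h.py <<'E'
PSI=8.3
def sock(psi=PSI):
    c,s_=np.cos(np.radians(psi)),np.sin(np.radians(psi))
    z=np.array([-.5*c,-.5*s_,.866]);y=np.array([-s_,c,0]);return np.array([np.cross(y,z),y,z]).T
LZ=np.array([-.057,-.03,-.998])  # light z in tool axes
def tilt():
    s=r.get_state();R=Ro.from_euler("xyz",s["eef_rot"],degrees=True).as_matrix()
    l=R@LZ; S=sock()
    print("light z in socket axes (deg off):",np.round(np.degrees(S.T@l)[:2],1),"toolz",np.round(R[:,2],3),"light bar in socket",np.round(S.T@R[:,0],3),"ang",np.round(np.degrees(np.arctan2(-(S.T@R[:,0])[0],(S.T@R[:,0])[1])),1),s["tcp_pos"],s["joints"].round(1))
E
python3 -c "
from h import *
tilt()"
```

```text
light z in socket axes (deg off): [13.   6.8] toolz [ 0.324 -0.017 -0.946] light bar in socket [-0.004 -0.998  0.065] ang 179.8 [ 0.66357272 -0.13273996  0.76534696] [   6.9   22.6   71.6    3.7 -120.3    2.2]
```

Call:
{"api": "drive_tool", "payload": {
  "increments": [
    [[-1,-0.5,-0.2,-0.2,0]]
  ]
}}

```text
time_s: 12.48
tcp_pos: [0.6623, -0.0799, 0.7781]
eef_rot: [-160.6, -3.4, -84.4]
contact_force: [1.2, 1.4, -0.7]
gripper_width: 0.0179
gripper_force: 20.0
```

Call:
{"api": "drive_tool", "payload": {
  "increments": [
    [[-1,-0.5,-0.2,-0.2,0]]
  ]
}}

```text
time_s: 12.6
tcp_pos: [0.662, -0.0168, 0.787]
eef_rot: [-159.9, -3.6, -84.1]
contact_force: [0.3, 0.2, -0.8]
gripper_width: 0.018
gripper_force: 20.0
```

```bash
python3 -c "
from h import *
tilt()"
```

```text
light z in socket axes (deg off): [11.7  7.4] toolz [ 0.347 -0.023 -0.937] light bar in socket [-0.006 -0.997  0.075] ang 179.7 [ 0.66195854 -0.01681893  0.78697319] [  19.8   21.9   71.6    9.3 -120.6   -7.2]
```

Call:
{"api": "drive_tool", "payload": {
  "increments": [
    [[-1,-0.45,0.18,0,0],[-1,-0.9,0.36,0,0]]
  ]
}}

```text
time_s: 12.85
tcp_pos: [0.6101, 0.0877, 0.7639]
eef_rot: [-160.0, -3.6, -83.9]
contact_force: [0.3, 2.2, -0.2]
gripper_width: 0.0179
gripper_force: 20.0
```

Call:
{"api": "drive_tool", "payload": {
  "increments": [
    [[-1,-0.45,0.18,0,0],[-1,-0.9,0.36,0,0]]
  ]
}}

```text
time_s: 13.1
tcp_pos: [0.5572, 0.1889, 0.7436]
eef_rot: [-159.9, -3.6, -83.9]
contact_force: [0.8, 0.7, -1.4]
gripper_width: 0.0185
gripper_force: 20.0
```

Call:
{"api": "drive_tool", "payload": {
  "increments": [
    [[-1,-0.45,0.18,0,0],[-1,-0.9,0.36,0,0]]
  ]
}}

```text
time_s: 13.35
tcp_pos: [0.5055, 0.2909, 0.7221]
eef_rot: [-159.9, -3.6, -83.9]
contact_force: [0.5, 0.1, -1.6]
gripper_width: 0.0179
gripper_force: 20.0
```

Call:
{"api": "drive_tool", "payload": {
  "increments": [
    [[-1,-0.45,0.18,0,0],[-1,-0.9,0.36,0,0],[-1,-0.9,0.36,0,0]]
  ]
}}

```text
time_s: 13.72
tcp_pos: [0.4535, 0.3961, 0.6972]
eef_rot: [-160.1, -3.8, -83.6]
contact_force: [-0.2, -0.4, -1.4]
gripper_width: 0.0179
gripper_force: 20.0
```

```bash
python3 -c "
from h import *
tilt()"
```

```text
light z in socket axes (deg off): [11.8  7.5] toolz [ 0.345 -0.025 -0.938] light bar in socket [ 0.005 -0.997  0.075] ang -179.7 [0.45351753 0.39610115 0.69720863] [  71.3    8.7   32.5   20.5 -107.3  -57. ]
```

Call:
{"api": "drive_tool", "payload": {
  "increments": [
    [[-1,-0.18,-0.35,-0.25,0],[-1,-0.36,-0.7,-0.5,0]]
  ]
}}

```text
time_s: 13.98
tcp_pos: [0.4956, 0.4324, 0.7652]
eef_rot: [-159.3, -3.5, -83.8]
contact_force: [0.6, 1.2, 2.1]
gripper_width: 0.0179
gripper_force: 20.0
```

Call:
{"api": "drive_tool", "payload": {
  "increments": [
    [[-1,-0.18,-0.35,-0.25,0],[-1,-0.36,-0.7,-0.5,0]]
  ]
}}

```text
time_s: 14.22
tcp_pos: [0.5168, 0.4542, 0.7699]
eef_rot: [-157.2, -3.2, -83.5]
contact_force: [0.6, 0.2, -2.5]
gripper_width: 0.018
gripper_force: 20.0
```

```bash
python3 -c "
from h import *
tilt()"
```

```text
light z in socket axes (deg off): [8.9 6.9] toolz [ 0.391 -0.007 -0.92 ] light bar in socket [ 0.001 -0.998  0.064] ang -179.9 [0.51677366 0.45421586 0.76990182] [  67.8   28.1   71.4   25.5 -121.9  -44.9]
```

Call:
{"api": "drive_tool", "payload": {
  "increments": [
    [[-1,-0.36,-0.2,-0.29,0]]
  ]
}}

```text
time_s: 14.35
tcp_pos: [0.5051, 0.4765, 0.7803]
eef_rot: [-154.8, -1.9, -83.4]
contact_force: [-0.1, -0.8, 1.0]
gripper_width: 0.0179
gripper_force: 20.0
```

Call:
{"api": "drive_tool", "payload": {
  "increments": [
    [[-1,-0.36,-0.2,-0.29,0]]
  ]
}}

```text
time_s: 14.48
tcp_pos: [0.4921, 0.5029, 0.7854]
eef_rot: [-152.9, -1.0, -82.9]
contact_force: [-0.2, -0.0, -1.0]
gripper_width: 0.0176
gripper_force: 20.0
```

```bash
python3 -c "
from h import *
tilt()"
```

```text
light z in socket axes (deg off): [4.7 4.7] toolz [ 0.454  0.04  -0.89 ] light bar in socket [-0.01  -1.     0.026] ang 179.4 [0.49207426 0.50287471 0.78540289] [  72.9   28.5   71.7   28.8 -118.9  -48.3]
```

Call:
{"api": "drive_tool", "payload": {
  "increments": [
    [[-1,-0.45,-0.08,-0.25,0]]
  ]
}}

```text
time_s: 14.6
tcp_pos: [0.4698, 0.5382, 0.7858]
eef_rot: [-151.3, -0.2, -82.6]
contact_force: [0.5, 1.2, -1.1]
gripper_width: 0.018
gripper_force: 20.0
```

Call:
{"api": "drive_tool", "payload": {
  "increments": [
    [[-1,-0.45,-0.05,-0.25,0]]
  ]
}}

```text
time_s: 14.72
tcp_pos: [0.4443, 0.5741, 0.7846]
eef_rot: [-149.8, 0.5, -82.1]
contact_force: [0.4, 1.6, -1.6]
gripper_width: 0.0181
gripper_force: 20.0
```

```bash
python3 -c "
from h import *
tilt()"
```

```text
light z in socket axes (deg off): [1.5 3. ] toolz [ 0.498  0.076 -0.864] light bar in socket [-0.01  -1.    -0.004] ang 179.4 [0.44427124 0.57406523 0.78456295] [  79.9   30.3   71.7   32.3 -116.8  -53.6]
```

Call:
{"api": "drive_tool", "payload": {
  "increments": [
    [[-1,0.3,0.25,0.35,0],[-1,0.55,0.5,0.7,0],[-1,0.68,0.63,0.91,0]]
  ]
}}

```text
time_s: 15.1
tcp_pos: [0.4463, 0.5142, 0.6896]
eef_rot: [-149.7, 0.6, -82.0]
contact_force: [1.1, 1.3, 0.9]
gripper_width: 0.0177
gripper_force: 20.0
```

Call:
{"api": "drive_tool", "payload": {
  "increments": [
    [[-1,0.3,0.25,0.35,0],[-1,0.55,0.5,0.7,0],[-1,0.68,0.63,0.91,0]]
  ]
}}

```text
time_s: 15.48
tcp_pos: [0.4468, 0.4304, 0.556]
eef_rot: [-149.8, 0.5, -82.1]
contact_force: [0.8, 0.8, -0.3]
gripper_width: 0.0182
gripper_force: 20.0
```

Call:
{"api": "drive_tool", "payload": {
  "increments": [
    [[-1,0.3,0.25,0.35,0],[-1,0.55,0.5,0.7,0],[-1,0.68,0.63,0.91,0]]
  ]
}}

```text
time_s: 15.85
tcp_pos: [0.4475, 0.3492, 0.4228]
eef_rot: [-149.8, 0.4, -82.1]
contact_force: [0.3, -0.4, -0.6]
gripper_width: 0.0179
gripper_force: 20.0
```

```bash
python3 -c "
from h import *
tilt();plan(tcp=[.449,.247,.252])"
```

```text
light z in socket axes (deg off): [1.6 3.1] toolz [ 0.497  0.075 -0.865] light bar in socket [-0.01  -1.    -0.003] ang 179.4 [0.44753454 0.34919507 0.42282132] [ 73.7  -8.4 -27.   31.2 -61.5 -78.7]
shift [0.856 0.802 1.173] R [[0.137, -0.857, 0.497], [-0.991, -0.115, 0.075], [-0.008, -0.502, -0.865]] [ 0.27702263 -0.44437448 -0.56120787]
```

Call:
{"api": "drive_tool", "payload": {
  "increments": [
    [[-1,0.3,0.25,0.35,0],[-1,0.6,0.5,0.7,0],[-1,0.86,0.8,1,0],[-1,0.86,0.8,1,0]]
  ]
}}

```text
time_s: 16.35
tcp_pos: [0.4377, 0.2407, 0.2667]
eef_rot: [-150.1, 0.0, -82.3]
contact_force: [1.0, 0.5, -0.5]
gripper_width: 0.0181
gripper_force: 20.0
```

```bash
python3 -c "
from h import *
import pickle
tilt()
w=camera_model('wrist');p=capture('wrist')[:,:,::-1].copy();cv2.imwrite('pics/w3.png',p)
s=r.get_state();pickle.dump((w,s),open('w3.pkl','wb'))
q=proj(w,[[.5415,.2,.105]])[0];print(q)
x,y=np.clip(int(q[0])-100,0,360),np.clip(int(q[1])-75,0,270)
print(x,y);cv2.imwrite('pics/w3c.png',cv2.resize(p[y:y+150,x:x+200],None,fx=4,fy=4,interpolation=cv2.INTER_CUBIC))
"
```

```text
light z in socket axes (deg off): [1.8 3.5] toolz [ 0.494  0.067 -0.867] light bar in socket [-0.009 -1.     0.005] ang 179.5 [0.43768647 0.24066313 0.26666528] [ 66.  -12.9 -52.6  40.3 -40.9 -87.1]
[280.52608498 140.707906  ]
180 65
```

View pics/w3c.png

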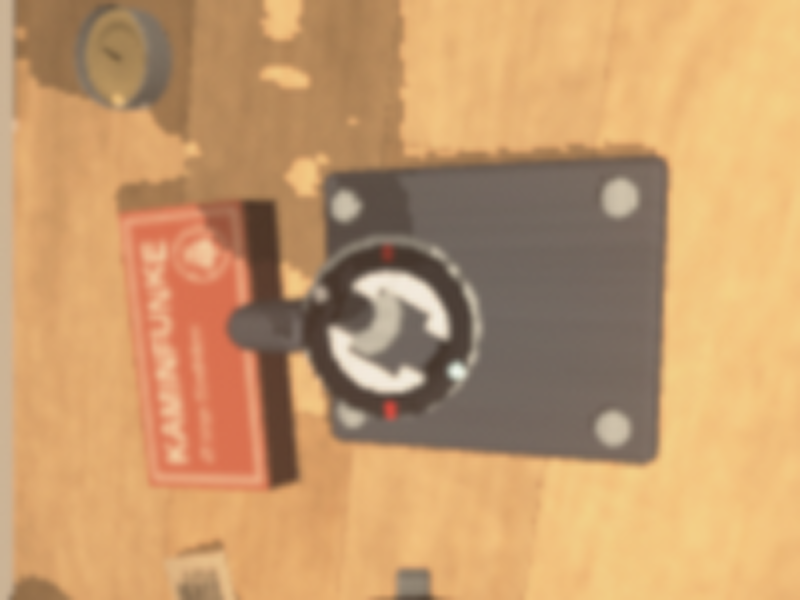

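```bash
python3 -c "
from h import *
import pickle
w,s=pickle.load(open('w3.pkl','rb'))
f=lambda x,y:(180+x/4,65+y/4)
a,b=onz(w,*f(388,253),.105),onz(w,*f(390,410),.105)
print(a,b,np.linalg.norm(a-b),np.degrees(np.arctan2(*(b-a)[[0,1]]*[-1,1])))
M=(a+b)/2;print(M,onz(w,*f(388.5,332.5),.105))
S=sock()
T=M+S[:,2]*(.0285+.055);print('standoff tcp',T);plan(tcp=T)
# foot corners at z=.012
for q in [(327,170),(665,158),(655,462),(337,437)]:print(onz(w,*f(*q),.012))
"
```

```text
[0.54765285 0.1875442  0.105     ] [0.54150102 0.22996517 0.105     ] 0.04286471533757321 8.251435952293699
[0.54457693 0.20875468 0.105     ] [0.54475357 0.20869189 0.105     ]
standoff tcp [0.50326423 0.20272781 0.177311  ]
shift [ 0.421 -0.027  0.913] R [[0.136, -0.857, 0.497], [-0.991, -0.116, 0.072], [-0.004, -0.502, -0.865]] [ 0.83912919  0.99378299 -0.40418553]
[0.632056   0.17155089 0.012     ]
[0.50629329 0.15387024 0.012     ]
[0.49114974 0.24896937 0.012     ]
[0.61654437 0.26811367 0.012     ]
```

Call:
{"api": "drive_tool", "payload": {
  "increments": [
    [[-1,0.1,0,0,-0.029],[-1,0.2,0,0.2,-0.058],[-1,0.3,0,0.4,-0.087],[-1,0.41,0,0.6,-0.116],[-1,0.41,0,0.7,-0.145]]
  ]
}}

```text
time_s: 17.02
tcp_pos: [0.4939, 0.2069, 0.2076]
eef_rot: [-160.7, -22.9, -33.7]
contact_force: [-0.3, 0.3, -0.9]
gripper_width: 0.018
gripper_force: 20.0
```

```bash
python3 -c "
from h import *
tilt()
S=sock();M=np.array([.5435,.2082,.105])
s=r.get_state();R=Ro.from_euler('xyz',s['eef_rot'],degrees=True).as_matrix()
plan(tcp=M+S[:,2]*.0835-.003*R[:,0])
"
```

```text
light z in socket axes (deg off): [-1.2  3.3] toolz [ 0.49   0.072 -0.869] light bar in socket [ 0.788 -0.616 -0.005] ang -128.0 [0.49393693 0.20688138 0.2076461 ] [ 48.3  -6.  -58.   53.4 -23.3 -35.1]
shift [-0.051  0.082  0.251] R [[0.767, -0.415, 0.49], [-0.51, -0.857, 0.072], [0.39, -0.305, -0.869]] [-0.2992272   0.28272327 -0.94071503]
```

```bash
cat > kin.py <<'E'
from h import *
from scipy.optimize import least_squares
D=[([16.507,20.546,.682,0,-70.136,-16.507],[.675,0,.238]),
([18.61,22.88,65.56,.01,-132.94,-18.57],[.6043,.001,.7003]),
([20.72,21.65,71.63,1.86,-138.02,-19.28],[.5643,0,.7502]),
([33.68,-37.26,-28.19,3.43,-95.35,-33.56],[.2144,-.1135,.3964]),
([21.97,-26.63,-39.17,2.77,-73.02,-22.57],[.2759,-.1135,.2794]),
([7.627,5.596,-14.18,-3.517,-67.68,-5.99],[.5256,-.1018,.2635]),
([2.654,5.39,-7.67,-3.52,-74.66,5.61],[.5275,-.1454,.3154]),
([6.92,22.57,71.62,3.69,-120.33,2.23],[.6636,-.1327,.7653]),
([71.3,8.7,32.5,20.5,-107.3,-57],[.4535,.3961,.6972]),
([79.9,30.3,71.7,32.3,-116.8,-53.6],[.4443,.5741,.7846]),
([66,-12.9,-52.6,40.3,-40.9,-87.1],[.4377,.2407,.2667]),
([48.3,-6,-58,53.4,-23.3,-35.1],[.4939,.2069,.2076])]
def fk(q,P):
    a,d,h,L2,L3,e,L,sg,y4=P
    E=lambda ax,t:Ro.from_euler(ax,t,degrees=True).as_matrix()
    R3=E('z',q[0])@E('y',q[1]-q[2]); R5=R3@E('x',SG*q[3])@E('y',-q[4])
    p=E('z',q[0])@(np.array([a,d,h])+E('y',q[1])@[0,0,L2])+R3@[L3,y4,e]+R5@[L,0,0]
    return p,R5[:,0],R5
best=None
for SG in(1,-1):
    f=lambda P:np.concatenate([fk(q,P)[0]-p for q,p in D])
    s=least_squares(f,[0,-.19,.3,.4,.4,0,.25,0,0]);
    if best is None or s.cost<best[0]:best=(s.cost,SG,s.x,np.abs(f(s.x)).max())
_,SG,P,err=best
def ik(t,z,q0=[48,-6,-58,53,-23]):
    f=lambda q:np.concatenate([(fk(q,P)[0]-t),(fk(q,P)[1]-z)])
    s=least_squares(f,q0);return s.x,s.cost**.5
E
python3 -c "
from kin import *
print(SG,P.round(4),err)
print(fk(D[-1][0],P)[1])
S=sock();M=np.array([.5435,.2082,.105])
for k in(.12,.0835,.0285):
    for t in (30,25,20,15,10,0):
        z=-(np.cos(np.radians(t-30))*S[:,2]+np.sin(np.radians(t-30))*-S[:,0]*-1) 
        T=M+S[:,2]*k
        q,c=ik(T,z);print(k,t,z.round(2),q.round(1),round(c,4))
"
```

```text
-1 [ 0.0323 -0.4643  0.237   0.5761  0.4363  0.0413  0.3861 -0.      0.2889] 0.09160663660499627
[ 0.48962519  0.07218856 -0.86893958]
0.12 30 [ 0.49  0.07 -0.87] [ 61.4  -9.2 -51.4  42.2 -36.5] 0.0
0.12 25 [ 0.57  0.08 -0.82] [ 66.3 -11.2 -55.8  52.7 -37.7] 0.0
0.12 20 [ 0.64  0.09 -0.77] [ 71.8 -12.7 -60.3  62.1 -40.6] 0.0
0.12 15 [ 0.7   0.1  -0.71] [ 77.8 -13.6 -65.   69.4 -45. ] 0.0
0.12 10 [ 0.76  0.11 -0.64] [ 84.4 -13.5 -69.8  74.7 -50.5] 0.0
0.12 0 [ 0.86  0.13 -0.5 ] [ 99.2  -7.  -80.6  79.9 -61.6] 0.0
0.0835 30 [ 0.49  0.07 -0.87] [ 58.7  -4.1 -52.7  49.1 -30.7] 0.0
0.0835 25 [ 0.57  0.08 -0.82] [ 63.1  -5.5 -57.2  62.1 -32. ] 0.0
0.0835 20 [ 0.64  0.09 -0.77] [ 67.9  -6.2 -61.8  73.4 -35.4] 0.0
0.0835 15 [ 0.7   0.1  -0.71] [ 73.3  -6.  -66.5  82.2 -40.3] 0.0
0.0835 10 [ 0.76  0.11 -0.64] [ 79.   -4.4 -71.5  88.6 -46.3] 0.0
0.0835 0 [ 0.86  0.13 -0.5 ] [ 91.5   8.2 -82.7  97.2 -60.1] 0.0
0.0285 30 [ 0.49  0.07 -0.87] [ 55.1   4.  -53.8  64.9 -23.7] 0.0
0.0285 25 [ 0.57  0.08 -0.82] [ 58.8   3.6 -58.4  82.  -26.6] 0.0
0.0285 20 [ 0.64  0.09 -0.77] [ 63.    4.1 -63.1  95.  -31.8] 0.0
0.0285 15 [ 0.7   0.1  -0.71] [ 67.4   5.9 -67.8 103.9 -38.7] 0.0
0.0285 10 [ 0.76  0.11 -0.64] [ 72.2   9.7 -72.7 109.9 -47. ] 0.0
0.0285 0 [ 0.86  0.13 -0.5 ] [ 82.2  28.6 -83.4 116.2 -68. ] 0.0
```

```bash
sed -i "s/a,d,h,L2,L3,e,L,sg,y4=P/a,d,h,L2,L3,e,L,bx,by=P/; s/\[L3,y4,e\]+R5@\[L,0,0\]/[L3,0,e]+R5@[L,0,0]+np.array([bx,by,0])/" kin.py
python3 -c "
from kin import *
print(SG,P.round(4),err)
S=sock();M=np.array([.5435,.2082,.105])
for k in(.12,.0835,.0285):
    for t in (35,30,25,20,10,0):
        e=np.radians(t-30);z=-(np.cos(e)*S[:,2]-np.sin(e)*S[:,0])
        q,c=ik(M+S[:,2]*k,z);print(k,t,z.round(2),q.round(1),round(c,4))
"
```

```text
-1 [ 0.095  -0.1298  0.3938  0.5656  0.4422  0.0353  0.5351 -0.0649 -0.0743] 0.07812424428244538
0.12 35 [ 0.57  0.08 -0.82] [ 65.8 -11.3 -58.6  55.8 -35.8] 0.0
0.12 30 [ 0.49  0.07 -0.87] [ 60.2  -9.6 -53.2  43.5 -34.9] 0.0
0.12 25 [ 0.42  0.06 -0.91] [ 55.3  -7.1 -47.7  31.7 -36. ] 0.0
0.12 20 [ 0.34  0.05 -0.94] [ 50.9  -4.1 -42.3  21.7 -38.8] 0.0
0.12 10 [ 0.17  0.03 -0.98] [ 44.    3.2 -31.5   7.9 -47.4] 0.0
0.12 0 [ 0.  0. -1.] [ 38.7  11.3 -20.7   0.  -58. ] 0.0
0.0835 35 [ 0.57  0.08 -0.82] [ 63.1  -5.3 -60.2  66.8 -30.7] 0.0
0.0835 30 [ 0.49  0.07 -0.87] [ 57.9  -4.4 -54.6  51.2 -29.2] 0.0
0.0835 25 [ 0.42  0.06 -0.91] [ 53.3  -2.5 -49.   36.3 -30.3] 0.0
0.0835 20 [ 0.34  0.05 -0.94] [ 49.3   0.2 -43.4  24.1 -33.4] 0.0
0.0835 10 [ 0.17  0.03 -0.98] [ 42.8   6.8 -32.3   8.3 -43. ] 0.0
0.0835 0 [ 0.  0. -1.] [ 37.9  14.6 -21.    0.  -54.4] 0.0
0.0285 35 [ 0.57  0.08 -0.82] [ 59.4   4.5 -61.5  89.5 -26.5] 0.0
0.0285 30 [ 0.49  0.07 -0.87] [ 54.8   4.1 -55.8  69.4 -22.8] 0.0
0.0285 25 [ 0.42  0.06 -0.91] [ 50.7   5.  -50.1  47.4 -22.8] 0.0
0.0285 20 [ 0.34  0.05 -0.94] [ 47.1   6.9 -44.3  29.4 -25.9] 0.0
0.0285 10 [ 0.17  0.03 -0.98] [ 41.2  12.5 -32.7   9.1 -36.7] 0.0
0.0285 0 [ 0.  0. -1.] [ 36.7  19.7 -20.9   0.  -49.3] 0.0
```

```bash
cat > fix.py <<'E'
s=open('kin.py').read()
i=s.index('def fk'); 
s=s[:i]+'''EU=[[180,0,-90],[179.7,-.1,-90],[-177.7,-.5,-90],[-175,-.8,-90.3],[-174.9,-.8,-89.9],[-177.85,3.55,-89.56],[-177.4,3.2,-82.5],[-161.3,-3.1,-83.7],[-160.1,-3.8,-83.6],[-149.8,.5,-82.1],[-150.1,0,-82.3],[-160.7,-22.9,-33.7]]
E=lambda ax,t:Ro.from_euler(ax,t,degrees=True).as_matrix()
def R6(q):
    return E('z',q[0])@E('y',q[1]-q[2])@E('x',-q[3])@E('y',-q[4])@E('x',-q[5])
RT=[E('xyz',e) for e in EU]
B=Ro.from_matrix(np.array([R6(q).T@R for (q,p),R in zip(D,RT)])).mean().as_matrix()
print("rot err deg",max(np.degrees(Ro.from_matrix((R6(q)@B).T@R).magnitude()) for (q,p),R in zip(D,RT)))
def fk(q,P):
    a,d,h,L2,L3,e,ox,oy,L=P
    R=R6(q)@B
    return E('z',q[0])@(np.array([a,d,h])+E('y',q[1])@[0,0,L2])+E('z',q[0])@E('y',q[1]-q[2])@[L3,0,e]+R@[ox,oy,L],R
s=least_squares(lambda P:np.concatenate([fk(q,P)[0]-p for q,p in D]),[0,0,.3,.4,.4,0,.19,0,.25]);P=s.x
err=np.abs(s.fun).max()
def ik(t,R,q0=[48,-6,-50,50,-25,-30]):
    lo=[-176,-82,-58.2,-173.8,-174.7,-173.6];hi=[176,121.7,71.7,95.5,-.2,173.6]
    def f(q):
        p,Q=fk(q,P);return np.concatenate([(p-t)*1000,Ro.from_matrix(R.T@Q).as_rotvec()*100])
    s=least_squares(f,q0,bounds=(lo,hi));return s.x,s.fun
'''
open('kin.py','w').write(s)
E
python3 fix.py; python3 -c "
from kin import *
print(P.round(4),err)
S=sock();M=np.array([.5435,.2082,.105])
def tool(ang,t=30,flip=1):
    e=np.radians(t-30);z=-(np.cos(e)*S[:,2]-np.sin(e)*S[:,0])
    a=np.radians(ang);x=S[:,1]*np.cos(a)-S[:,0]*np.sin(a);x=x-z*(x@z);x/=np.linalg.norm(x)
    return np.array([x,np.cross(z,x),z]).T
for k in(.0835,.0285):
  for ang in (180,240,0,60):
    for q0 in ([48,-6,-50,50,-25,-30],[20,10,-30,20,-40,100]):
        q,f=ik(M+S[:,2]*k,tool(ang),q0);print(k,ang,q.round(1),np.linalg.norm(f[:3]).round(2),np.linalg.norm(f[3:]).round(2))
"
```

```text
rot err deg 0.1198457781904341
[ 0.0189 -0.1263  0.2496  0.5675  0.4392  0.031   0.0453 -0.0344  0.3907] 0.07810428081188789
0.0835 180 [ 59.5   0.1 -50.4  51.5 -29.9 -94.6] 0.0 0.0
0.0835 180 [ 59.5   0.1 -50.4  51.5 -29.9 -94.6] 0.0 0.0
0.0835 240 [ 55.8  -3.3 -55.6  54.6 -26.9 -34.8] 0.0 0.0
0.0835 240 [ 55.8  -3.3 -55.6  54.6 -26.9 -34.8] 0.0 0.0
0.0835 0 [ 41.1  -0.8 -45.   39.6 -25.1 114. ] 0.0 0.0
0.0835 0 [ 41.1  -0.8 -45.   39.6 -25.1 114. ] 0.0 0.0
0.0835 60 [  42.     2.7  -38.2   26.9  -27.5 -173.6] 0.98 7.74
0.0835 60 [ 46.1   1.8 -40.5  39.3 -28.9 170.4] 0.0 0.0
0.0285 180 [  55.9    7.9  -51.2   67.2  -23.6 -108.8] 0.0 0.0
0.0285 180 [  55.9    7.9  -51.2   67.2  -23.6 -108.8] 0.0 0.0
0.0285 240 [ 51.9   5.7 -56.6  76.7 -20.8 -55.3] 0.0 0.0
0.0285 240 [ 51.9   5.7 -56.6  76.7 -20.8 -55.3] 0.0 0.0
0.0285 0 [ 38.8   6.4 -45.8  53.2 -18.5 101.2] 0.0 0.0
0.0285 0 [ 38.8   6.4 -45.8  53.2 -18.5 101.2] 0.0 0.0
0.0285 60 [  39.     9.4  -38.    28.5  -20.8 -173.6] 1.18 9.79
0.0285 60 [ 43.7   8.4 -41.3  49.2 -22.5 161.4] 0.0 0.0
```

```bash
python3 - <<'E'
from kin import *
def fk2(q,P):
    a,d,h,L2,L3,e,ox,oy,L,bx,by,w5=P
    R3=E('z',q[0])@E('y',q[1]-q[2])
    return np.array([bx,by,0])+E('z',q[0])@(np.array([a,d,h])+E('y',q[1])@[0,0,L2])+R3@[L3,0,e]+R3@E('x',-q[3])@E('y',-q[4])@[0,w5,0]+(R6(q)@B)@[ox,oy,L]
f=lambda P:np.concatenate([fk2(q,P)-p for q,p in D])
for loss in("linear","soft_l1"):
    s=least_squares(f,[0,0,.3,.4,.4,0,.1,0,.25,0,0,0],loss=loss,f_scale=.003);print(s.x.round(3));print((f(s.x).reshape(-1,3)*1000).round(0))
E
```

```text
rot err deg 0.1198457781904341
[ 0.    -0.     0.199  0.602  0.463 -0.    -0.    -0.     0.367 -0.
 -0.    -0.191]
[[-0. -0. -0.]
 [ 0.  0. -0.]
 [ 0.  0. -0.]
 [-0.  0.  0.]
 [-0. -0.  0.]
 [-0.  0.  0.]
 [-0. -0.  0.]
 [ 0. -0.  0.]
 [-0.  0.  0.]
 [ 0. -0. -0.]
 [-0.  0. -0.]
 [-0.  0.  0.]]
[ 0.    -0.     0.199  0.602  0.463 -0.    -0.    -0.     0.367 -0.
 -0.    -0.191]
[[-0. -0. -0.]
 [ 0.  0. -0.]
 [ 0.  0. -0.]
 [-0.  0.  0.]
 [-0. -0.  0.]
 [-0.  0.  0.]
 [-0. -0.  0.]
 [ 0. -0.  0.]
 [-0.  0.  0.]
 [ 0. -0. -0.]
 [-0.  0. -0.]
 [-0.  0.  0.]]
```

```bash
cat >> kin.py <<'E'
def fk(q,P=None):
    R3=E('z',q[0])@E('y',q[1]-q[2]);R=R6(q)@B
    return np.array([0,0,.199])+E('z',q[0])@E('y',q[1])@[0,0,.602]+R3@[.463,0,0]+R3@E('x',-q[3])@E('y',-q[4])@[0,-.191,0]+R@[0,0,.367],R
S=sock();M=np.array([.5435,.2082,.105])
def tool(ang,t=30,side=0):
    e=np.radians(t-30);z=-(np.cos(e)*S[:,2]-np.sin(e)*S[:,0])+np.radians(side)*S[:,1];z/=np.linalg.norm(z)
    a=np.radians(ang);x=S[:,1]*np.cos(a)-S[:,0]*np.sin(a);x=x-z*(x@z);x/=np.linalg.norm(x)
    return np.array([x,np.cross(z,x),z]).T
E
python3 - <<'E'
from kin import *
rng=np.random.default_rng(0)
for k in(.0835,.0285):
  for t,side in((30,0),(26,0),(22,0),(30,5),(30,-5)):
    sols=set()
    for i in range(12):
        q0=[rng.uniform(0,100),rng.uniform(-30,40),rng.uniform(-57,30),rng.uniform(-150,90),rng.uniform(-120,-5),rng.uniform(-150,150)]
        q,f=ik(M+S[:,2]*k,tool(240,t,side),q0)
        if np.linalg.norm(f)<.5: sols.add(tuple(q.round(0)))
    print(k,t,side,sols)
E
```

```text
rot err deg 0.1198457781904341
0.0835 30 0 set()
0.0835 26 0 {(np.float64(47.0), np.float64(-2.0), np.float64(-56.0), np.float64(48.0), np.float64(-21.0), np.float64(-22.0))}
0.0835 22 0 {(np.float64(50.0), np.float64(-0.0), np.float64(-50.0), np.float64(32.0), np.float64(-28.0), np.float64(-9.0))}
0.0835 30 5 set()
0.0835 30 -5 set()
0.0285 30 0 set()
0.0285 26 0 set()
0.0285 22 0 {(np.float64(43.0), np.float64(6.0), np.float64(-53.0), np.float64(46.0), np.float64(-17.0), np.float64(-17.0))}
0.0285 30 5 set()
0.0285 30 -5 set()
```

```bash
python3 - <<'E'
from kin import *
for side in(-8,-4,0,4,8):
  for t in(27,25.5,24,22.5):
    q,f=ik(M+S[:,2]*.0265,tool(240,t,side),[43,6,-53,46,-17,-17])
    print(side,t,q.round(1),np.linalg.norm(f).round(2))
tilt()
E
```

```text
rot err deg 0.1198457781904341
-8 27 [ 40.7   6.7 -58.2  71.9 -21.8 -41.8] 1.9
-8 25.5 [ 41.2   6.7 -57.8  69.6 -21.8 -40. ] 0.0
-8 24 [ 44.    7.2 -55.8  61.1 -23.4 -34.1] 0.0
-8 22.5 [ 46.    7.7 -53.6  53.6 -25.1 -28.6] 0.0
-4 27 [ 38.5   5.8 -58.2  69.5 -17.3 -37.3] 3.67
-4 25.5 [ 38.4   5.8 -58.2  69.2 -17.  -36.8] 1.18
-4 24 [ 40.6   6.  -57.   62.8 -18.  -32.5] 0.0
-4 22.5 [ 43.7   6.6 -54.4  52.9 -20.4 -25.5] 0.0
0 27 [ 36.6   5.1 -58.2  66.1 -12.7 -31.8] 4.92
0 25.5 [ 36.6   5.1 -58.2  65.7 -12.5 -31.5] 2.37
0 24 [ 37.    5.2 -58.   64.2 -12.5 -30.4] 0.0
0 22.5 [ 41.8   5.7 -54.8  50.1 -16.  -20.7] 0.0
4 27 [ 35.2   4.6 -58.2  61.   -7.9 -25. ] 5.4
4 25.5 [ 35.2   4.7 -58.2  60.9  -7.9 -25. ] 2.83
4 24 [ 35.2   4.7 -58.2  60.8  -7.9 -25. ] 0.25
4 22.5 [ 41.3   5.3 -54.1  42.8 -12.7 -12.4] 0.0
8 27 [ 34.3   4.4 -58.2  54.3  -3.3 -16.9] 4.84
8 25.5 [ 34.4   4.4 -58.2  54.7  -3.6 -17.4] 2.31
8 24 [ 36.3   4.6 -57.2  49.7  -5.1 -14.4] 0.0
8 22.5 [ 42.3   5.3 -50.9  27.8 -12.1   2.2] 0.0
light z in socket axes (deg off): [-1.2  3.3] toolz [ 0.49   0.072 -0.869] light bar in socket [ 0.788 -0.616 -0.005] ang -128.0 [0.49393693 0.20688138 0.2076461 ] [ 48.3  -6.  -58.   53.4 -23.3 -35.1]
```

Call:
{"api": "drive_tool", "payload": {
  "increments": [
    [[-1,-0.3,0.4,-0.05,-0.022]]
  ]
}}

```text
time_s: 17.15
tcp_pos: [0.4567, 0.19, 0.2089]
eef_rot: [-165.6, -23.5, -25.0]
contact_force: [0.3, -0.6, -0.3]
gripper_width: 0.0175
gripper_force: 20.0
```

Call:
{"api": "drive_tool", "payload": {
  "increments": [
    [[-1,-0.3,0.4,-0.05,0]]
  ]
}}

```text
time_s: 17.27
tcp_pos: [0.4189, 0.1654, 0.2133]
eef_rot: [-166.7, -21.6, -24.6]
contact_force: [-0.7, -0.2, 0.4]
gripper_width: 0.0175
gripper_force: 20.0
```

```bash
cat >> h.py <<'E'
def tz():
    s=r.get_state();R=Ro.from_euler("xyz",s["eef_rot"],degrees=True).as_matrix();S=sock();v=S.T@R[:,2]
    print("tilt",np.round(30-np.degrees(np.arctan2(-v[0],-v[2])),1),"side",np.round(np.degrees(v[1]),1))
E
python3 -c "
from h import *
tilt();tz()"
```

```text
light z in socket axes (deg off): [2.9 3.3] toolz [ 0.421  0.059 -0.905] light bar in socket [ 0.86  -0.505 -0.071] ang -120.4 [0.41887488 0.16542628 0.21325558] [ 60.3 -15.3 -57.9  34.5 -36.5 -18.4]
tilt 25.2 side -0.1
```

One more similar push, then see.

Call:
{"api": "drive_tool", "payload": {
  "increments": [
    [[-1,-0.3,0.4,-0.05,0]]
  ]
}}

```text
time_s: 17.4
tcp_pos: [0.3821, 0.1396, 0.2198]
eef_rot: [-167.7, -19.9, -24.3]
contact_force: [-0.0, 0.8, 1.5]
gripper_width: 0.0181
gripper_force: 20.0
```

```bash
python3 -c "
from kin import *
tilt();tz()
s=r.get_state();R=E('xyz',s['eef_rot'])
for k in(.0835,.03):
    T=M+S[:,2]*k;q,f=ik(T,R,s['joints']);print(q.round(1),np.linalg.norm(f).round(2));plan(tcp=T)
"
```

```text
rot err deg 0.1198457781904341
light z in socket axes (deg off): [4.8 3.1] toolz [ 0.39   0.057 -0.919] light bar in socket [ 0.856 -0.506 -0.102] ang -120.6 [0.38208111 0.13962775 0.21979499] [ 65.7 -21.5 -57.9  28.4 -44.3 -16.7]
tilt 23.2 side 0.0
[ 49.3  -0.9 -51.6  36.3 -25.9 -12.5] 0.0
shift [ 0.536 -0.745  0.746] R [[0.857, -0.336, 0.39], [-0.386, -0.921, 0.057], [0.34, -0.2, -0.919]] [-0.01471313  0.75891642  1.47765164]
[ 40.8   5.1 -56.   54.2 -15.1 -24. ] 0.0
shift [ 0.582 -0.771  1.188] R [[0.857, -0.336, 0.39], [-0.386, -0.921, 0.057], [0.34, -0.2, -0.919]] [-0.01471313  0.75891642  1.47765164]
```

```bash
cat >> h.py <<'E'
def aim(kn,M=np.array([.5435,.2082,.105]),zc=-.025):
    s=r.get_state();R=Ro.from_euler("xyz",s["eef_rot"],degrees=True).as_matrix();l=R@LZ;l/=np.linalg.norm(l);Sz=sock()[:,2]
    T=M+Sz*(kn+.034+zc)+l*(.0365-zc)+.008*R[:,2];print("target",T.round(4));plan(tcp=T)
E
python3 -c "
from h import *
aim(.015)"
```

```text
target [0.5084 0.2065 0.174 ]
shift [ 0.558 -0.79   0.793] R [[0.857, -0.336, 0.39], [-0.386, -0.921, 0.057], [0.34, -0.2, -0.919]] [-0.01471313  0.75891642  1.47765164]
```

Call:
{"api": "drive_tool", "payload": {
  "increments": [
    [[-1,0.2,-0.3,0.1,0],[-1,0.4,-0.6,0.3,0],[-1,0.56,-0.79,0.55,0],[-1,0.56,-0.79,0.79,0],[-1,0.56,-0.79,0.79,0]]
  ]
}}

```text
time_s: 18.02
tcp_pos: [0.5099, 0.2048, 0.1716]
eef_rot: [-168.0, -20.0, -24.2]
contact_force: [-0.6, -0.6, -2.2]
gripper_width: 0.0182
gripper_force: 20.0
```

```bash
python3 -c "
from h import *
tilt();tz();aim(.015)
out=[]
for n in('scene','side'):
    m=camera_model(n);p=capture(n)[:,:,::-1].copy();cv2.imwrite(f'pics/{n}4.png',p)
    S=sock();M=np.array([.5435,.2082,.105])
    q=proj(m,[M,M+S[:,2]*.08]);print(n,q.round(1))
    x,y=int(q[0][0])-40,int(q[0][1])-60
    out.append(cv2.resize(p[y:y+90,x:x+80],(400,450),interpolation=cv2.INTER_CUBIC));print(x,y)
cv2.imwrite('pics/m4.png',np.hstack(out))
"
```

```text
light z in socket axes (deg off): [4.8 3.4] toolz [ 0.39   0.052 -0.919] light bar in socket [ 0.857 -0.505 -0.1  ] ang -120.5 [0.50985096 0.20479227 0.17161861] [ 48.6   0.3 -51.4  37.5 -25.1 -13.1]
tilt 23.2 side -0.3
target [0.5084 0.2068 0.174 ]
shift [-0.01  -0.015 -0.022] R [[0.857, -0.337, 0.39], [-0.386, -0.921, 0.052], [0.342, -0.195, -0.919]] [-0.61053278 -0.56716751 -2.16893311]
scene [[262.4 171.9]
 [247.2 156.3]]
222 111
side [[266.2 173.2]
 [251.6 156.3]]
226 113
```

View pics/m4.png

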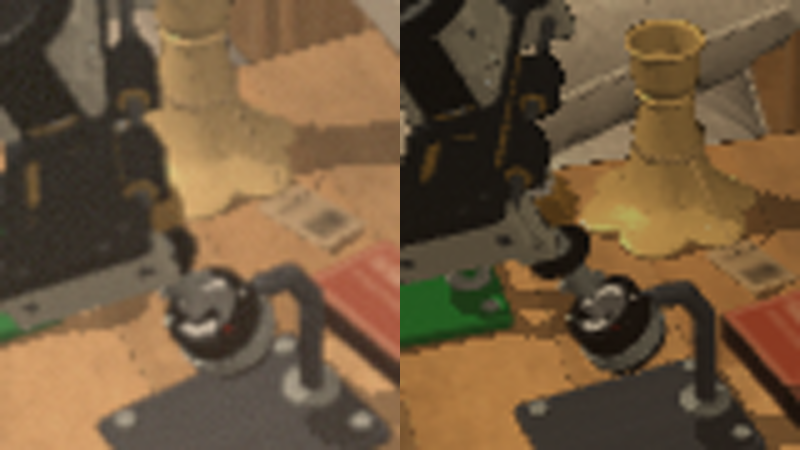

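```bash
python3 -c "
from h import *
s=r.get_state();R=Ro.from_euler('xyz',s['eef_rot'],degrees=True).as_matrix()
print((R.T@-sock()[:,2]*.01/.12).round(4), (R.T@sock()*.001/.12).round(4))
M=np.array([.544,.208,.105])
aim(.012,M);aim(0,M);aim(-.01,M)"
```

```text
[ 0.0083 -0.0052  0.0828] [[ 0.0071 -0.0042 -0.0008]
 [-0.0042 -0.0072  0.0005]
 [-0.001  -0.     -0.0083]]
target [0.5103 0.2067 0.1714]
shift [-0.004 -0.012  0.018] R [[0.857, -0.336, 0.392], [-0.386, -0.921, 0.054], [0.343, -0.197, -0.918]] [ 0.05662047 -0.35914391 -1.68054733]
target [0.5163 0.2075 0.161 ]
shift [ 0.005 -0.018  0.117] R [[0.857, -0.336, 0.392], [-0.386, -0.921, 0.054], [0.343, -0.197, -0.918]] [ 0.05662047 -0.35914391 -1.68054733]
target [0.5212 0.2083 0.1523]
shift [ 0.014 -0.023  0.2  ] R [[0.857, -0.336, 0.392], [-0.386, -0.921, 0.054], [0.343, -0.197, -0.918]] [ 0.05662047 -0.35914391 -1.68054733]
```

Call:
{"api": "drive_tool", "payload": {
  "increments": [
    [[-1,0,-0.015,0.06,0],[-1,0.006,-0.018,0.12,0],[-1,0.01,-0.02,0.16,0],[-1,0.01,-0.02,0.16,0]]
  ]
}}

```text
time_s: 18.62
tcp_pos: [0.5178, 0.2065, 0.154]
eef_rot: [-168.1, -20.0, -24.2]
contact_force: [-0.6, 0.2, -1.2]
gripper_width: 0.018
gripper_force: 20.0
```

Call:
{"api": "drive_tool", "payload": {
  "increments": [
    [[-1,0.004,-0.003,0.03,0],[-1,0.006,-0.004,0.06,0],[-1,0.006,-0.004,0.06,0]]
  ]
}}

```text
time_s: 19.0
tcp_pos: [0.5214, 0.2072, 0.1478]
eef_rot: [-168.1, -20.0, -24.2]
contact_force: [-0.3, -0.3, -1.1]
gripper_width: 0.0177
gripper_force: 20.0
```

```bash
python3 -c "
from h import *
tz();M=np.array([.544,.208,.105])
aim(-.01,M);aim(-.034,M,-.017)
s=r.get_state();print(s['moment'],s['contact_force'],s['tcp_pos'])"
```

```text
tilt 23.1 side -0.3
target [0.5213 0.2084 0.1524]
shift [ 0.009 -0.016 -0.035] R [[0.858, -0.336, 0.389], [-0.385, -0.922, 0.051], [0.342, -0.194, -0.92]] [-0.28085208 -0.34469366 -1.09915845]
target [0.5327 0.2096 0.1313]
shift [ 0.026 -0.023  0.164] R [[0.858, -0.336, 0.389], [-0.385, -0.922, 0.051], [0.342, -0.194, -0.92]] [-0.28085208 -0.34469366 -1.09915845]
[-0.30431318  1.47007802 -0.0368713 ] [-0.28085208 -0.34469366 -1.09915845] [0.52141813 0.20719914 0.14779289]
```

Call:
{"api": "drive_tool", "payload": {
  "increments": [
    [[-1,0.006,-0.008,0.04,0],[-1,0.012,-0.014,0.08,0],[-1,0.012,-0.014,0.08,0]]
  ]
}}

```text
time_s: 19.38
tcp_pos: [0.527, 0.2086, 0.1396]
eef_rot: [-168.1, -20.0, -24.2]
contact_force: [-0.7, 0.4, -1.2]
gripper_width: 0.0178
gripper_force: 20.0
```

Call:
{"api": "drive_tool", "payload": {
  "increments": [
    [[-1,0.003,-0.002,0.025,0],[-1,0.005,-0.003,0.05,0],[-1,0.005,-0.003,0.05,0]]
  ]
}}

```text
time_s: 19.75
tcp_pos: [0.5299, 0.2092, 0.1346]
eef_rot: [-168.1, -20.0, -24.2]
contact_force: [0.3, -0.2, -1.2]
gripper_width: 0.0179
gripper_force: 20.0
```

```bash
python3 -c "
from h import *
tz();M=np.array([.544,.208,.105])
aim(-.034,M,-.017)
s=r.get_state();print(s['moment'],s['contact_force'],s['tcp_pos'],s['joints'])"
```

```text
tilt 23.1 side -0.3
target [0.5327 0.2095 0.1313]
shift [ 0.009 -0.005  0.035] R [[0.858, -0.336, 0.39], [-0.385, -0.922, 0.052], [0.342, -0.194, -0.92]] [ 0.28674691 -0.24152156 -1.19697079]
[-0.32924541  1.53066163  0.00934459] [ 0.28674691 -0.24152156 -1.19697079] [0.52994232 0.20919185 0.13463857] [ 42.54761366   4.98024161 -54.81112239  50.69308109 -16.93644314
 -21.81784588]
```

Call:
{"api": "drive_tool", "payload": {
  "increments": [
    [[-1,0.002,-0.002,0.02,0],[-1,0.004,-0.003,0.035,0],[-1,0.004,-0.003,0.035,0]]
  ]
}}

```text
time_s: 20.12
tcp_pos: [0.5318, 0.2092, 0.1317]
eef_rot: [-168.1, -20.0, -24.2]
contact_force: [-11.1, -3.7, 9.3]
gripper_width: 0.0177
gripper_force: 20.0
```

Call:
{"api": "drive_tool", "payload": {
  "increments": [
    [[-1,0.001,-0.001,0.015,0],[-1,0.001,-0.001,0.015,0]]
  ]
}}

```text
time_s: 20.38
tcp_pos: [0.5326, 0.209, 0.1309]
eef_rot: [-168.0, -20.1, -24.2]
contact_force: [-17.7, -5.7, 19.9]
gripper_width: 0.0174
gripper_force: 20.0
```

```bash
python3 -c "
from h import *
tz();M=np.array([.544,.208,.105])
aim(-.034,M,-.017)
s=r.get_state();print(s['moment'],s['contact_force'],s['tcp_pos'],s['joints'])"
```

```text
tilt 23.2 side -0.3
target [0.5326 0.2095 0.1312]
shift [-0.001 -0.004 -0.003] R [[0.857, -0.336, 0.391], [-0.385, -0.921, 0.052], [0.343, -0.195, -0.919]] [-17.67284055  -5.74887678  19.87921596]
[-1.92182901  4.59335971 -0.55799641] [-17.67284055  -5.74887678  19.87921596] [0.53264514 0.20904964 0.13086219] [ 41.22625242   5.43707512 -55.4261177   53.77472993 -15.76701775
 -23.81712455]
```

Call:
{"api": "drive_tool", "payload": {
  "increments": [
    [[-1,0,0,-0.01,0],[-0.4,0,0,-0.01,0],[-0.4,0,0,-0.01,0],[-0.4,0,0,-0.01,0],[-0.4,0,0,-0.01,0]]
  ]
}}

```text
time_s: 21.0
tcp_pos: [0.5325, 0.21, 0.1307]
eef_rot: [-168.1, -20.0, -24.1]
contact_force: [-0.1, 0.2, -0.3]
gripper_width: 0.0264
gripper_force: 0.1
```

```bash
python3 -c "
from h import *
tz();s=r.get_state();print(s['moment'],s['contact_force'],s['tcp_pos'],s['gripper_width'])
w=camera_model('wrist');p=capture('wrist')[:,:,::-1].copy();cv2.imwrite('pics/w5.png',p)
out=[]
for n in('scene','side'):
    p2=capture(n)[:,:,::-1].copy();cv2.imwrite(f'pics/{n}5.png',p2);out.append(cv2.resize(p2[111:201,222:302],(400,450),interpolation=cv2.INTER_CUBIC))
cv2.imwrite('pics/m5.png',np.hstack(out))
"
```

```text
tilt 23.1 side -0.3
[-0.2961634   1.42042431 -0.03458537] [-0.0733634   0.20300547 -0.30500182] [0.5325182  0.20997021 0.13068777] 0.026356206796240747
```

Call:
{"api": "drive_tool", "payload": {
  "increments": [
    [[-0.4,-0.015,0.02,0,0],[-0.4,-0.015,0.02,0,0]]
  ]
}}

```text
time_s: 21.4
tcp_pos: [0.5299, 0.2081, 0.1296]
eef_rot: [-168.1, -20.0, -24.2]
contact_force: [0.5, -0.3, 0.3]
gripper_width: 0.0261
gripper_force: 0.0
```

Call:
{"api": "drive_tool", "payload": {
  "increments": [
    [[-1,0,0,0,0],[-1,0,0,0,0],[-1,0,0,0,0],[-1,0,0,0,0]]
  ],
  "squeeze": 6
}}

```text
time_s: 21.9
tcp_pos: [0.5302, 0.2084, 0.1299]
eef_rot: [-168.0, -20.0, -24.2]
contact_force: [-1.7, -0.6, 2.1]
gripper_width: 0.0179
gripper_force: 6.0
```

```bash
python3 -c "
from h import *
s=r.get_state();R=Ro.from_euler('xyz',s['eef_rot'],degrees=True).as_matrix()
print(R.T@s['contact_force'],R.T@s['moment'],s['tcp_pos'],s['gripper_width'])"
```

```text
[-0.53298832  0.77473742 -2.616106  ] [-0.88011591 -1.38433875 -0.0120758 ] [0.53020161 0.20843107 0.12987082] 0.01791760593258177
```

Call:
{"api": "drive_tool", "payload": {
  "increments": [
    [[-1,0.002,-0.001,0.02,0],[-1,0.003,-0.002,0.03,0],[-1,0.003,-0.002,0.03,0]]
  ],
  "squeeze": 12
}}

```text
time_s: 22.28
tcp_pos: [0.5322, 0.2083, 0.1277]
eef_rot: [-168.0, -20.1, -24.2]
contact_force: [-8.9, -3.9, 13.9]
gripper_width: 0.0181
gripper_force: 12.0
```

```bash
python3 -c "
from h import *
s=r.get_state();R=Ro.from_euler('xyz',s['eef_rot'],degrees=True).as_matrix()
print(R.T@s['contact_force'],R.T@s['moment'],s['tcp_pos'],s['gripper_width'],sock().T@s['contact_force'])"
```

```text
[ -1.35106674   3.86466389 -16.45598904] [-1.99361812e+00 -1.82251226e+00 -6.20562847e-04] [0.53222037 0.2082842  0.12768358] 0.018105444649423444 [-1.16066727 -2.56998187 16.72113232]
```

Call:
{"api": "drive_tool", "payload": {
  "increments": [
    [[-0.53,0,0,-0.01,0],[-0.53,0,0,-0.01,0.02],[-0.53,0,0,-0.01,0.04],[-0.53,0,0,-0.01,0.06]]
  ]
}}

```text
time_s: 22.78
tcp_pos: [0.5311, 0.2083, 0.1273]
eef_rot: [-161.6, -14.2, -46.2]
contact_force: [-7.8, -1.5, 6.4]
gripper_width: 0.021
gripper_force: 6.7
```

```bash
python3 -c "
from h import *
tilt();s=r.get_state();R=Ro.from_euler('xyz',s['eef_rot'],degrees=True).as_matrix()
print(R.T@s['contact_force'],R.T@s['moment'],s['gripper_width'])"
```

```text
light z in socket axes (deg off): [6.2 3.9] toolz [ 0.389  0.051 -0.92 ] light bar in socket [ 0.61  -0.789 -0.069] ang -142.3 [0.5310583  0.20826337 0.12732845] [ 40.7   5.6 -56.   55.3 -15.1 -46.7]
[-2.62005037  3.96819191 -8.97609811] [-2.50734065 -1.83770675 -0.1724697 ] 0.02103012001622168
```

Call:
{"api": "drive_tool", "payload": {
  "increments": [
    [[-0.53,0,0,-0.005,0.025],[-0.53,0,0,-0.01,0.05],[-0.53,0,0,-0.01,0.075]]
  ]
}}

```text
time_s: 23.15
tcp_pos: [0.5307, 0.2084, 0.1284]
eef_rot: [-157.3, -4.5, -71.8]
contact_force: [-2.5, -0.4, 0.8]
gripper_width: 0.0209
gripper_force: 2.7
```

```bash
python3 -c "
from h import *
tilt();s=r.get_state();R=Ro.from_euler('xyz',s['eef_rot'],degrees=True).as_matrix()
print(R.T@s['contact_force'],R.T@s['moment'],s['gripper_width'])"
```

```text
light z in socket axes (deg off): [7.9 3.8] toolz [ 0.389  0.052 -0.92 ] light bar in socket [ 0.187 -0.982 -0.017] ang -169.2 [0.53072226 0.20842062 0.12840127] [ 41.    5.5 -55.8  54.5 -15.4 -73.3]
[-0.34788607  1.94646487 -1.69998545] [-1.92590083 -0.3951049  -0.04706629] 0.020869657023560945
```

Call:
{"api": "drive_tool", "payload": {
  "increments": [
    [[-0.53,0,0,0,0.02],[-0.53,0,0,0,0.035],[-0.53,0,0,0,0.035]]
  ]
}}

```text
time_s: 23.52
tcp_pos: [0.531, 0.2084, 0.1286]
eef_rot: [-156.9, 0.3, -83.1]
contact_force: [-0.0, -0.1, -0.6]
gripper_width: 0.0207
gripper_force: 1.5
```

Call:
{"api": "drive_tool", "payload": {
  "increments": [
    [[-0.53,0,0,0,0.01],[-0.53,0,0,0,0.018],[-0.53,0,0,0,0.018]]
  ]
}}

```text
time_s: 23.9
tcp_pos: [0.5311, 0.2084, 0.1287]
eef_rot: [-157.0, 2.8, -89.0]
contact_force: [2.0, -1.3, -0.2]
gripper_width: 0.0209
gripper_force: 6.6
```

```bash
python3 -c "
from h import *
tilt();s=r.get_state();R=Ro.from_euler('xyz',s['eef_rot'],degrees=True).as_matrix()
print(R.T@s['contact_force'],R.T@s['moment'],s['gripper_width'])"
```

```text
light z in socket axes (deg off): [9.  3.3] toolz [ 0.39   0.052 -0.919] light bar in socket [-0.135 -0.991  0.021] ang 172.3 [0.5310853  0.20841468 0.12872417] [ 41.    5.5 -55.8  54.5 -15.4 -91.9]
[ 1.29916379 -1.72254052  0.87948855] [-0.68110703  0.49746524 -0.15008741] 0.020899198815938318
```

Call:
{"api": "drive_tool", "payload": {
  "increments": [
    [[-0.53,0,0,0,0.007],[-0.53,0,0,0,0.012],[-0.53,0,0,0,0.012]]
  ]
}}

```text
time_s: 24.28
tcp_pos: [0.531, 0.2088, 0.1288]
eef_rot: [-157.3, 4.5, -93.0]
contact_force: [1.4, 0.3, -1.9]
gripper_width: 0.0214
gripper_force: 14.1
```

```bash
python3 -c "
from h import *
tilt();s=r.get_state();R=Ro.from_euler('xyz',s['eef_rot'],degrees=True).as_matrix()
print(R.T@s['contact_force'],R.T@s['moment'],s['gripper_width'])"
```

```text
light z in socket axes (deg off): [9.2 3.1] toolz [ 0.39   0.052 -0.919] light bar in socket [-0.209 -0.977  0.03 ] ang 167.9 [0.53104891 0.2087801  0.12883926] [ 41.    5.5 -55.8  54.6 -15.4 -96.3]
[-0.18938038 -0.49544502  2.27635024] [-0.56882113  0.03691352 -0.53116305] 0.02139582253321579
```

Call:
{"api": "drive_tool", "payload": {
  "increments": [
    [[-0.53,0,0,0,-0.02],[-0.3,0,0,0,-0.025],[-0.1,0,0,0,-0.025],[-0.1,0,0,0,-0.025],[-0.1,0,0,0,-0.025]]
  ]
}}

```text
time_s: 24.9
tcp_pos: [0.531, 0.2085, 0.1288]
eef_rot: [-156.9, 1.1, -84.9]
contact_force: [-0.1, 0.1, -0.9]
gripper_width: 0.0396
gripper_force: 0.0
```

Call:
{"api": "drive_tool", "payload": {
  "increments": [
    [[-0.1,0,0,-0.3,0],[-0.1,0,0,-0.7,0],[-0.1,0,0,-1,0],[-0.1,0,0,-1,0]]
  ]
}}

```text
time_s: 25.4
tcp_pos: [0.4844, 0.2039, 0.2424]
eef_rot: [-156.6, 1.3, -84.8]
contact_force: [0.4, 0.3, -1.0]
gripper_width: 0.0395
gripper_force: 0.0
```

```bash
python3 -c "
from h import *
tilt();tz()
s=r.get_state();S=sock();M=np.array([.544,.208,.105])
plan(tcp=M+S[:,2]*.16+S[:,1]*.06)"
```

```text
light z in socket axes (deg off): [8.5 3.2] toolz [ 0.393  0.057 -0.918] light bar in socket [-0.058 -0.998  0.007] ang 176.7 [0.48440968 0.20392037 0.24244053] [ 54.4  -6.9 -45.1  27.4 -38.5 -69.1]
tilt 23.4 side -0.0
shift [-0.452  0.179 -0.076] R [[0.091, -0.915, 0.393], [-0.996, -0.075, 0.057], [-0.023, -0.397, -0.918]] [ 0.35193394  0.34544026 -1.0162182 ]
```

Move aside to view the fit with the wrist camera (same side view as before).

Call:
{"api": "drive_tool", "payload": {
  "increments": [
    [[-0.1,-0.2,0.1,-0.1,0],[-0.1,-0.45,0.2,-0.2,0],[-0.1,-0.45,0.2,-0.2,0]]
  ]
}}

```text
time_s: 25.78
tcp_pos: [0.4476, 0.2544, 0.2525]
eef_rot: [-156.9, 1.0, -84.7]
contact_force: [-0.1, 0.3, -0.2]
gripper_width: 0.0397
gripper_force: 0.0
```

```bash
python3 -c "
from h import *
S=sock();M=np.array([.544,.208,.105])
out=[]
for n,f in(('wrist',4),('scene',6),('side',6)):
    m=camera_model(n);p=capture(n)[:,:,::-1].copy();cv2.imwrite(f'pics/{n}6.png',p)
    q=proj(m,[M+S[:,2]*.049])[0];h=int(150/f*1.7);h=int(130*2/f/1)
    x,y=max(int(q[0])-h//2,0),max(int(q[1])-h//2,0)
    print(n,q,x,y,h);out.append(cv2.resize(p[y:y+h,x:x+h],(260,260),interpolation=cv2.INTER_CUBIC))
    if n=='wrist':
        im=p.astype(int);mk=((im.min(2)>165)).astype(np.uint8);k=np.zeros_like(mk);k[int(q[1])-35:int(q[1])+35,int(q[0])-35:int(q[0])+35]=1
        cs=[c for c in cv2.findContours(mk*k,0,2)[0] if cv2.contourArea(c)>60]
        for c in cs:
            rr=cv2.minAreaRect(c);b=cv2.boxPoints(rr);print(rr)
            pl=[]
            for u in [rr[0],*b]:
                o,d=ray(m,*u);pl.append(o+d*(((M+S[:,2]*.049)-o)@S[:,2])/(d@S[:,2]))
            print((S.T@(np.array(pl)-M).T).T.round(4)*1000)
cv2.imwrite('pics/m6.png',np.hstack(out))
"
```

```text
wrist [260.51407989 140.36337021] 228 108 65
scene [253.53084398 162.53602867] 232 141 43
side [257.61183911 163.05617878] 236 142 43
```

View pics/m6.png

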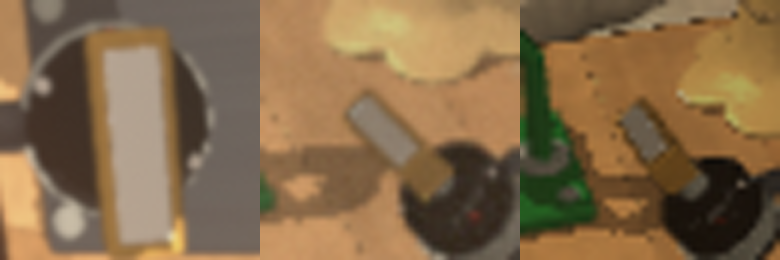

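```bash
python3 -c "
from h import *
S=sock();M=np.array([.544,.208,.105])
m=camera_model('wrist')
pl=[]
for x,y in[(105,50),(157,45),(120,243),(170,238)]:
    o,d=ray(m,228+x/4,108+y/4);pl.append(S.T@(o+d*(((M+S[:,2]*.049)-o)@S[:,2])/(d@S[:,2])-M)*1000)
pl=np.array(pl);print(pl.round(1),pl.mean(0));e=(pl[2]+pl[3]-pl[0]-pl[1])/2;print(np.linalg.norm(e),np.degrees(np.arctan2(-e[0],e[1])))
for n,x0,y0,ox,s in(('scene',232,141,260,260/43),('side',236,142,520,260/43)):
    k=camera_model(n)
    q=proj(k,[M+S@[0,a,.049] for a in(-.025,0,.025)]+[M+S@[0,a,0] for a in(-.021,0,.021)]);print(n,((q-[x0,y0])*s+[ox,0]).round(0).tolist())
"
```

```text
[[  3.6 -19.3  49. ]
 [ -7.7 -19.8  49. ]
 [  3.6  22.3  49. ]
 [ -7.7  22.   49. ]] [-2.03444561  1.31442026 48.997844  ]
41.725673155262925 -0.07542017765196402
scene [[423.0, 163.0], [390.0, 130.0], [359.0, 98.0], [472.0, 214.0], [445.0, 187.0], [419.0, 160.0]]
side [[669.0, 156.0], [651.0, 127.0], [632.0, 100.0], [719.0, 212.0], [704.0, 188.0], [688.0, 165.0]]
```

```bash
python3 -c "
from plant import job
print(job.close_job())"
```

```text
the job is handed in; nothing more can be done
None
```

The brass light is out of the dock, pushed home in the tilted dark steel holder at the entry dots and turned clockwise to its stop; in the last wrist view the bar lies within about 0.1° of level. It is released with the gripper clear, and I handed the job in at about 26 s; the hand-in returned no verdict.

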